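Centre the food jar on the kitchen scale and tare it

ROBOT

A 7-joint arm with a two-finger parallel gripper is mounted at the origin on the work surface. World frame = base frame: x ahead of the robot, y to its left, z up, the work surface at z = 0. Lengths are in m, angles in rad, forces in N, time in s.
With the tool pointing down it reaches from about 0.35 to 0.9 m from the base axis. Payload 8.1 kg.
Tool frame: the origin (TCP) lies on the centre line of the jaws, within the pads' length; the fingertips stand 22 mm ahead of it and the grasp point (between the pads) lies 3 mm ahead of it; z points along the fingers, y is the direction in which the jaws open and shut (so a half turn about z gives the same grasp; the last joint's range is limited). The gripper opens to 92 mm and grips with 3 to 60 N. Pads are 19 mm wide; open, the fingers measure 130 mm over their backs; the gripper's body (75 mm by 190 mm) begins 47 mm behind the grasp point.
Start: joints at [-1.227, 0.434, 0.025, 1.573, -0.012, 1.134, -0.075], TCP at [0.27, 0.564, 0.249] pointing down, gripper open.
Joint ranges: [-2.62, 2.62], [-0.44, 2.09], [-1.27, 1.32], [0.08, 2.57], [-1.32, 4.46], [0.12, 2], [-2.74, 2.74]. Speed limits (rad/s): [2.22, 2.22, 3.01, 3.01, 3.14, 3.14, 3.14].

INTERFACE

Orientations are given as a rotation vector (axis times angle).
In Python, from cell import arm gives the robot as it stands.
- The arm moves only by the shell command python3 -m pendant 'ROWS' [FORCE]. ROWS is JSON, a list that holds one entry, the list of rows, each a list of 7 numbers: the shift along the tool's x, y, z in units of 0.04 m (1.0 is 0.04 m), then the turn, a rotation vector about the tool's x, y, z in units of 0.08 rad (1.0 is 0.08 rad), then the closure, from 0 (fully open) to 1 (shut). In form: [[[tx, ty, tz, ax, ay, az, fingers], ...]]. A call has 1 to 20 rows; each row shifts and turns the commanded pose from where the row before left it, along the tool's axes as they then stand; what a row does not reach is not made up. A row lasts 1/12 s, in which the tool goes at most 41.7 mm and 7.16 degrees, less where a joint would pass 70% of its speed; a pose out of reach is approached as far as the arm can. A call with a number of a shift or a turn outside -1 to 1 is refused whole. A call with a gripper value outside its range is refused whole. The fingers move at their own pace and stop on an object; FORCE is the grip in N (left out, the last holds). Time passes only in rows, so rows that do not move let the fingers close. It gives the time, the measured TCP pose, the force and the opening at its end, in the units of the state.
- arm.observe(): the state, without advancing time (a new reading comes with each control period).
- arm.get_image(name): name is "scene" or "top" or "wrist"; returns a dict with "img" (480x640x3 uint8, red, green, blue), "z_map" (480x640 float32, m along the optical axis (not along the pixel's ray), 0 where there is no reading), "K" (3x3 intrinsics, pixels), "k1" (the pictures are not rectified: a ray, as slopes to the right and down, at radius r is drawn at 1 + k1 r^2 times it, then the intrinsics apply), "R" (3x3) and "t" (3): a world point X has camera coordinates R X + t. Camera axes: x right, y down, z forward; pixel columns grow to the right and rows downward; lengths in m; the calibration is good to about 2 mm. A picture is of the moment at which its call begins.
- arm.sign_off(): hands the job in, once; it reports no verdict.
The state is a dict: "clock": time; "joints": joint angles; "dq": joint speeds; "joint_efforts": joint torques, N m; "position": TCP position; "ee_rot": TCP orientation; "force": force on the tool from outside, world axes, zero at the start; "ft_torque": the same for the moment, N m; "width": opening from 0.0 (shut) to 1.0 (fully open).
Only numpy, scipy, OpenCV 4.12 (cv2) and the standard library are available. Lean on these libraries where they do the work, as an engineer would, in place of code of your own. Each camera call takes 0.05 s, during which the arm holds its last target.

TASK

The open steel food jar stands off-centre on the small round platter of the kitchen scale: with light fingertip taps low on its side, nudge it to the middle of the platter (to within about 5 mm) without tipping, squeezing, lifting or knocking it off. When it stands centred and untouched, press the scale's round tare button all the way down with a fingertip and let it go, so the jar is ready for rice to be weighed in. Leave the muffin cup, pepper grinder, glass container and rice paddle where they are.

Things in the scene. Friction and masses are not known exactly. Their poses are not given: they have to be found in the camera images.
- jar: Open-topped round stainless steel food jar, about 0.28 kg, 85 mm tall, wobbly: it stands on a small round rubber foot only 36 mm across and 10 mm high. Above the foot a protruding steel band 76 mm across runs from 10 to 22 mm height: pushed level on this band the jar slides; pushed high up it tips. Above the band the body is 68 mm across, narrowing to 62 mm at the rim. Origin: centre of the foot's underside; z up along the jar's axis.
- platter_top (a point): Centre of the top face of the scale's fixed round aluminium platter, 90 mm across, its top 36 mm above the counter (z up). The jar stands on it, 14 to 22 mm off centre in any direction.
- scale: Flat black kitchen scale that does not move on the counter, 175 x 130 mm, top of its housing 24 mm above the counter. Origin: on the counter right under the platter's centre. Its housing reaches from 122 mm on its own -x side (towards the robot) to 52 mm on its +x side, and 65 mm to either side in y.
- tare_top (a point): Centre of the top of the only button of the scale, a round grey push button 22 mm across in a grey housing, on the strip of the scale nearer the robot, 95 mm in -x and 15 mm in +y (scale's axes) from the platter's centre. It is pressed straight down.
- tare (a joint): Travel of the tare button in m: 0 = up, 0.005 = fully down (about 4 N); springs back.
- muffin_cup: Bystander: teal silicone muffin cup, 70 mm across, 35 mm tall, beside the scale. Origin: centre of its underside.
- grinder: Bystander: upright black push-button pepper grinder, 48 mm across, 126 mm tall, beside the scale. Origin: centre of its underside.
- container: Bystander: round glass container with white clip lid, 123 mm across over the clips, 61 mm tall, beyond the scale. Origin: centre of its underside.
- paddle: Bystander: white plastic rice paddle lying flat along its own x, from -103 mm (handle end) to +89 mm (blade end, 68 mm wide), 8 mm thick. Origin: on the counter under it.
Things that resemble listed ones, but are neither listed nor needed, are in the scene too. There is more than one size of the jar; the one meant has the size given above. Several things have the shape of the scale; the one meant has the colours described above.

How it is judged:
On the way, in this order (a step that is already met when the one before it is completed fails the run):
1. the jar stands upright, at rest and untouched within 6 mm of the platter's centre (horizontal distance between jar and platter_top below 0.006 m and angle between jar's own z axis and vertical below 0.05 rad and z of jar in the frame of platter_top between -0.004 and 0.004 m and linear speed of jar below 0.01 m/s and contact force between the fingers and jar below 0.05 N), for 0.3 s.
2. the tare button is pressed down (4 of its 5 mm) (value of joint tare above 0.004 m), for 0.05 s.
At the end, for the whole second after the job is handed in: the jar stands upright (3 degrees) and at rest on the platter, its axis within 6 mm of the platter's centre; the tare button is up again; the four bystanders are within 20 mm of where they were (horizontal distance between jar and platter_top below 0.006 m and angle between jar's own z axis and vertical below 0.05 rad and z of jar in the frame of platter_top between -0.004 and 0.004 m and linear speed of jar below 0.01 m/s and value of joint tare below 0.0015 m and distance of each of muffin_cup, grinder, container, paddle from where it was at the start of the episode below 0.02 m); the robot touches nothing.
It fails at once if the jar tips more than 14 degrees (angle between jar's own z axis and vertical above 0.25 rad).
It fails at once if the jar is lifted off the platter (6 mm) or drops off it (z of jar in the frame of platter_top above 0.006 m or z of jar in the frame of platter_top below -0.005 m).
It fails at once if the jar is struck or squeezed with more than 10 N (contact force between the fingers and jar above 10 N).
It fails at once if the tare button is pressed while the jar is off centre (value of joint tare above 0.003 m and horizontal distance between jar and platter_top above 0.008 m).
It fails at once if a bystander (muffin cup, grinder, container or paddle) is moved by more than 20 mm (distance of any of muffin_cup, grinder, container, paddle from where it was at the start of the episode above 0.02 m).
It also fails if it takes over 48 s, if anything falls off the work surface, if the arm or the gripper's body presses on something with over 40 N, if the wrist force passes 120 N, or if a joint passes its speed limit or range.

## Working session

There is one attempt and no reset: what is moved stays moved. The work goes in short steps, Python scripts to look and compute and a shell command to move; the robot and the scene stay as the last step left them, time stands still between calls to the robot, and variables do not carry over. Pictures are saved under pics/ and viewed, and the job is handed in when it is done.

```bash
mkdir -p pics; ls
python3 - <<'E'
from cell import arm
import cv2,numpy as np
print(arm.observe())
for n in ("scene","top","wrist"):
    d=arm.get_image(n); cv2.imwrite(f"pics/{n}0.png",d["img"][:,:,::-1]); np.savez(f"/tmp/{n}0.npz",**d)
    print(n,d["K"],d["k1"],d["R"],d["t"])
E
```

```text
pics
{'clock': 0.0, 'joints': array([-1.22662081,  0.43521797,  0.02497   ,  1.57407503, -0.01161743,
        1.13399102, -0.07510885]), 'dq': array([-5.82767652e-04, -1.48557638e-04, -2.91867559e-05, -4.22664540e-04,
       -1.41137927e-03,  3.81367390e-04,  4.98485781e-04]), 'joint_efforts': array([ 6.31127568e-04, -6.67868257e+01,  9.85261425e-01, -3.14448130e+01,
       -6.04612101e-02,  4.31871903e-02,  1.92875245e-04]), 'position': array([0.26987811, 0.5632143 , 0.24795655]), 'ee_rot': array([-6.96049214e-01, -3.06328682e+00,  2.40371926e-03]), 'force': array([-0.3388159 ,  0.31981859, -0.39896992]), 'ft_torque': array([ 0.02634563, -0.07402483, -0.00853483]), 'width': 0.9993160086942092}
scene [[622.67256093   0.         312.64979696]
 [  0.         622.67256093 229.79614867]
 [  0.           0.           1.        ]] -0.0512923749968471 [[ 0.56982657  0.821744   -0.00587161]
 [ 0.50588136 -0.356409   -0.78552955]
 [-0.64759689  0.44464527 -0.61879629]] [-0.32526009 -0.27032597  1.62247165]
top [[516.74410428   0.         309.95967483]
 [  0.         516.74410428 235.9036455 ]
 [  0.           0.           1.        ]] -0.07370330096532683 [[-0.03070503 -0.99914433  0.02770942]
 [-0.98876815  0.02630594 -0.14712422]
 [ 0.14626941 -0.03191565 -0.98872982]] [-0.01316379  0.57552246  0.92663443]
wrist [[407.43127918   0.         318.85114434]
 [  0.         407.43127918 250.10223129]
 [  0.           0.           1.        ]] -0.08668427942264817 [[ 0.43273058  0.90152247 -0.00121566]
 [ 0.86136783 -0.41305764  0.29568368]
 [ 0.26606335 -0.1289985  -0.95528513]] [-0.62411703 -0.03612054  0.39103832]
```

View pics/scene0.png

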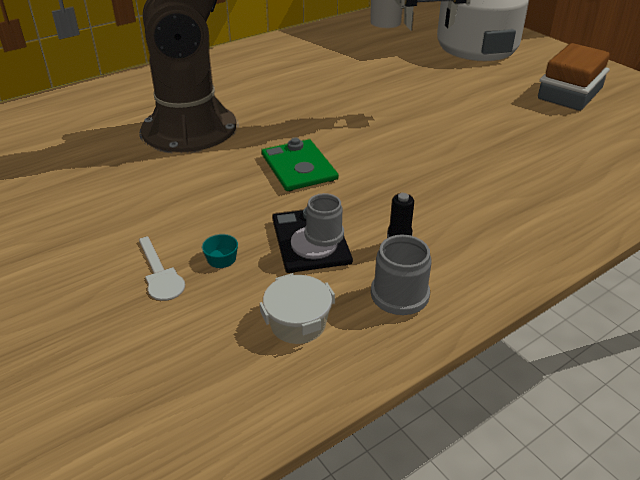

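View pics/top0.png

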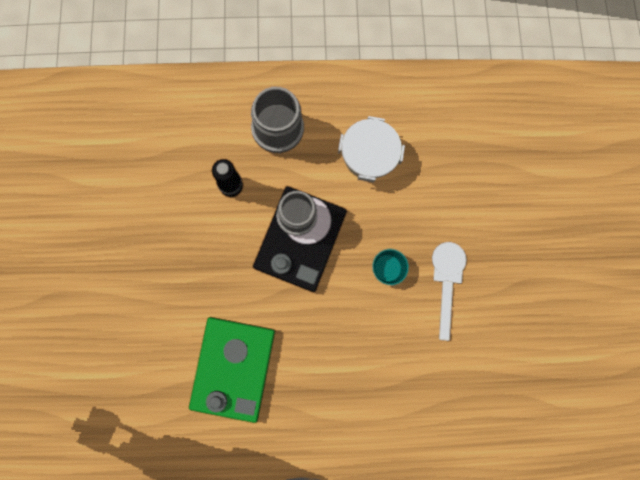

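View pics/wrist0.png

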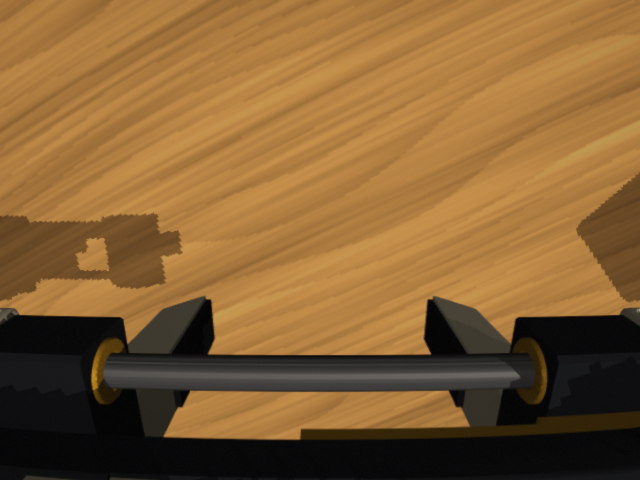

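```bash
cat > h.py <<'E'
import numpy as np,cv2
def cloud(d):
    H,W=d["z_map"].shape
    u,v=np.meshgrid(np.arange(W),np.arange(H))
    K=d["K"];k=float(d["k1"])
    p=np.stack([u,v],-1).reshape(-1,1,2).astype(np.float64)
    n=cv2.undistortPoints(p,K,np.array([k,0,0,0,0.]))[:,0]
    z=d["z_map"].reshape(-1).astype(float)
    C=np.c_[n*z[:,None],z]
    X=(C-d["t"])@d["R"]
    X[z==0]=np.nan
    return X.reshape(H,W,3)
def rayplane(d,uv,h):
    n=cv2.undistortPoints(np.array(uv,float).reshape(-1,1,2),d["K"],np.array([float(d["k1"]),0,0,0,0.]))[:,0]
    r=np.c_[n,np.ones(len(n))]@d["R"]; c=-d["R"].T@d["t"]
    return c+r*((h-c[2])/r[:,2])[:,None]
def circ(P):
    A=np.c_[2*P,np.ones(len(P))];s=np.linalg.lstsq(A,(P**2).sum(1),rcond=None)[0]
    r=np.sqrt(s[2]+s[0]**2+s[1]**2);res=np.abs(np.hypot(*(P-s[:2]).T)-r).mean()
    return s[:2],r,res
E
python3 - <<'E'
from h import *
d=dict(np.load("/tmp/top0.npz"))
X=cloud(d)
for n,(u,v) in dict(jarrimN=(297,193),platter=(318,228),house=(290,243),button=(281,263),table=(400,330),grind=(222,168),cont=(372,148),muf=(390,267),big=(275,92),green=(235,350)).items(): print(n,X[v,u].round(4))
s=dict(np.load("/tmp/scene0.npz"));Y=cloud(s)
img=d["img"];
g=cv2.resize(img[150:310,210:420],None,fx=3.8,fy=3.7,interpolation=cv2.INTER_CUBIC);cv2.imwrite("pics/top0z.png",g[:,:,::-1])
g=cv2.resize(s["img"][180:290,250:430],None,fx=4.4,fy=4.4,interpolation=cv2.INTER_CUBIC);cv2.imwrite("pics/scene0z.png",g[:,:,::-1])
c=np.array([0.6,0.02])
for nm,Z in(("top",X),("scene",Y)):
    P=Z.reshape(-1,3);P=P[np.isfinite(P).all(1)]
    m=(np.abs(P[:,:2]-X[212,297][:2])<.12).all(1);P=P[m]
    print(nm,np.histogram(P[:,2],np.arange(-.01,.15,.005)))
E
```

```text
jarrimN [ 0.6415 -0.0069  0.1129]
platter [ 0.5904 -0.0455  0.0376]
house [0.5649 0.0082 0.0248]
button [0.5252 0.0257 0.0447]
table [ 0.3934 -0.1992 -0.0018]
grind [0.6863 0.1228 0.1262]
cont [ 0.7374 -0.152   0.0625]
muf [ 0.5155 -0.1852  0.0022]
big [0.8405 0.0288 0.092 ]
green [0.3678 0.115  0.0263]
top (array([  22, 4028, 4381,   45,   14,  106, 2255,  988,  265,  659,   81,
         78,   62,  314,  766,   75,   40,   45,   35,   51,   42,   29,
         27,   81,  101,  177,  191,    2,    0,    0,    0]), array([-0.01 , -0.005,  0.   ,  0.005,  0.01 ,  0.015,  0.02 ,  0.025,
        0.03 ,  0.035,  0.04 ,  0.045,  0.05 ,  0.055,  0.06 ,  0.065,
        0.07 ,  0.075,  0.08 ,  0.085,  0.09 ,  0.095,  0.1  ,  0.105,
        0.11 ,  0.115,  0.12 ,  0.125,  0.13 ,  0.135,  0.14 ,  0.145]))
scene (array([  66, 3463,  426,   79,  136,  330, 1325,  107,  482,  177,   19,
        105,  138,  349,  165,  108,   93,  120,  137,  149,  147,  168,
        172,  180,  176,  237,   32,    2,    0,    0,    0]), array([-0.01 , -0.005,  0.   ,  0.005,  0.01 ,  0.015,  0.02 ,  0.025,
        0.03 ,  0.035,  0.04 ,  0.045,  0.05 ,  0.055,  0.06 ,  0.065,
        0.07 ,  0.075,  0.08 ,  0.085,  0.09 ,  0.095,  0.1  ,  0.105,
        0.11 ,  0.115,  0.12 ,  0.125,  0.13 ,  0.135,  0.14 ,  0.145]))
```

```bash
sleep 0
```

```text
(no output)
```

View pics/top0z.png

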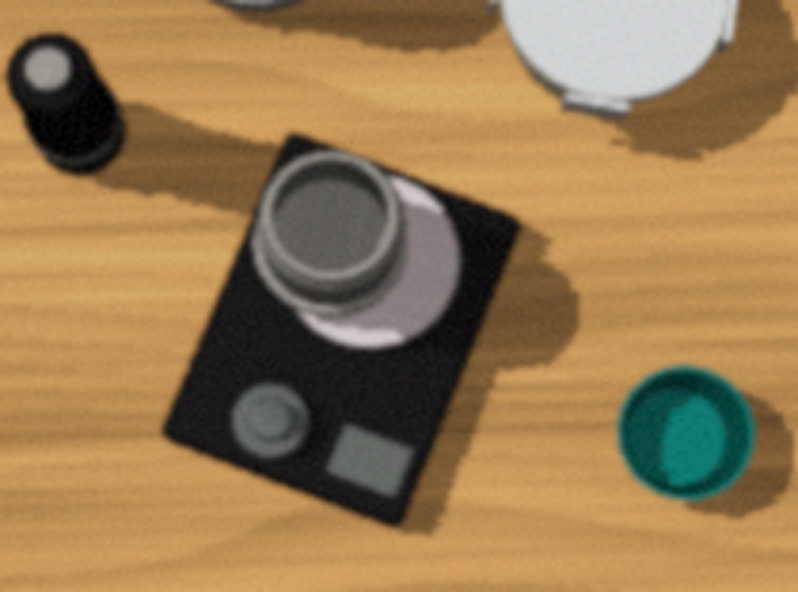

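View pics/scene0z.png

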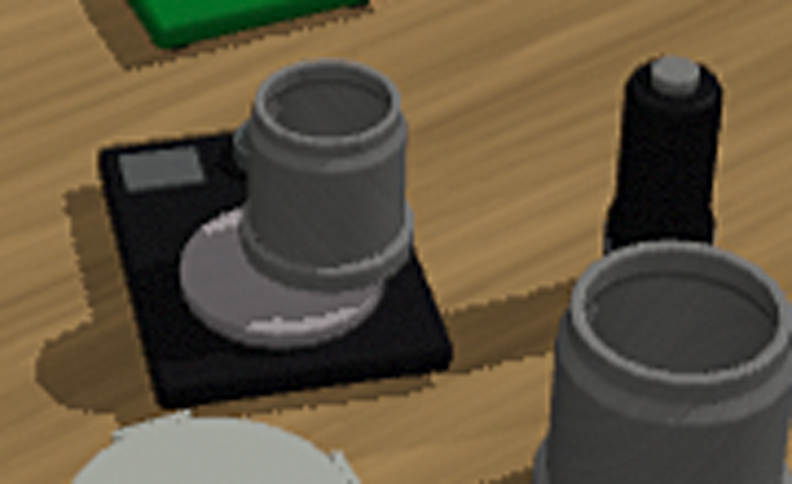

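```bash
cat >> h.py <<'E'
def rect(d,h,x0,x1,y0,y1,s=0.0004):
    # rows: x descending, cols: y descending
    xs=np.arange(x1,x0,-s);ys=np.arange(y1,y0,-s)
    YY,XX=np.meshgrid(ys,xs)
    P=np.stack([XX,YY,np.full_like(XX,h)],-1).reshape(-1,3)
    rv=cv2.Rodrigues(d["R"])[0]
    uv=cv2.projectPoints(P,rv,d["t"].astype(float),d["K"],np.array([float(d["k1"]),0,0,0,0.]))[0].reshape(*XX.shape,2).astype(np.float32)
    return cv2.remap(d["img"],uv[...,0],uv[...,1],cv2.INTER_CUBIC)
E
python3 - <<'E'
from h import *
out=[]
for n in("top","scene"):
    d=dict(np.load(f"/tmp/{n}0.npz"))
    X=cloud(d);P=X.reshape(-1,3);P=P[np.isfinite(P).all(1)]
    c=np.array([.61,.01])
    P=P[np.hypot(*(P[:,:2]-c).T)<.07]
    q=P[(P[:,2]>.063)&(P[:,2]<.108)]
    cc,r,e=circ(q[:,:2]);
    for _ in range(4):
        m=np.abs(np.hypot(*(q[:,:2]-cc).T)-r)<.003; cc,r,e=circ(q[m,:2])
    print(n,"body",cc,r,e,m.sum())
    q=P[(P[:,2]>.034)&(P[:,2]<.042)]; print(n,"platter pts z",np.median(q[:,2]),q[:,:2].min(0),q[:,:2].max(0))
    for h in (.024,.036,.058,.121):
        r=rect(d,h,.50,.68,-.09,.09); 
        # grid each 20mm
        for k in range(0,450,50):
            r[k]=r[k]//2+np.array([0,80,80],np.uint8); r[:,k]=r[:,k]//2+np.array([0,80,80],np.uint8)
        out.append(r)
a=np.hstack([out[1],out[3]]);print(a.shape)
cv2.imwrite("pics/r1.png",cv2.resize(np.vstack([np.hstack([out[1],out[3]]),np.hstack([out[5],out[7]])]),(600,600),interpolation=cv2.INTER_AREA)[:,:,::-1])
E
```

```text
top body [ 0.61040379 -0.00508917] 0.030370972969984814 0.0009747752796046547 195
top platter pts z 0.036330552400749436 [ 0.54086842 -0.05956565] [0.65118041 0.02928453]
scene body [ 0.61649958 -0.00579707] 0.03200734297851634 0.0010477515132257414 939
scene platter pts z 0.03515148647208072 [ 0.56541873 -0.05863576] [0.65475813 0.00338037]
(451, 900, 3)
```

```bash
sleep 0
```

```text
(no output)
```

View pics/r1.png

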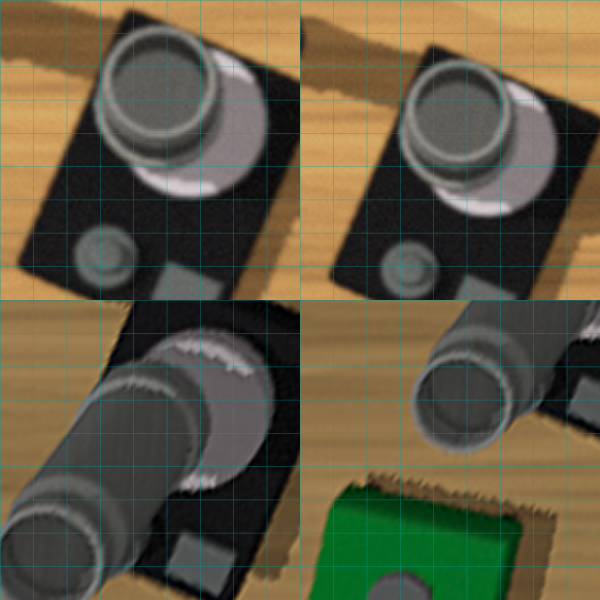

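```bash
cat >> h.py <<'E'
from scipy.optimize import minimize
import itertools
def edgefit(d,h,R,c0,angs,rng=.008,sign=None,chan=None):
    """fit circle of known radius R on plane h: find per-angle strongest edge near R, robust fit of centre"""
    s=.0004
    x0,x1,y0,y1=c0[0]-.09,c0[0]+.09,c0[1]-.09,c0[1]+.09
    g=cv2.GaussianBlur(rect(d,h,x0,x1,y0,y1,s).astype(np.float32).mean(2),(0,0),1.5)
    A=np.deg2rad(angs);rr=np.arange(R-rng,R+rng,.0002)
    c=np.array(c0,float)
    for it in range(6):
        xx=c[0]+np.outer(np.cos(A),rr);yy=c[1]+np.outer(np.sin(A),rr)
        v=cv2.remap(g,((y1-yy)/s).astype(np.float32),((x1-xx)/s).astype(np.float32),cv2.INTER_LINEAR)
        gr=np.gradient(v,axis=1)*(sign if sign else 1); gr=gr if sign else abs(gr)
        k=gr.argmax(1);rho=rr[k];P=np.c_[c[0]+rho*np.cos(A),c[1]+rho*np.sin(A)]
        f=lambda q:np.sum(np.sqrt(1+((np.hypot(*(P-q).T)-R)/.0005)**2))
        c=minimize(f,c,method="Nelder-Mead",options=dict(xatol=1e-5,fatol=1e-6)).x
    e=np.hypot(*(P-c).T)-R
    cc,r,_=circ(P[np.abs(e)<.0015])
    return c,np.median(abs(e)),r,cc,(abs(e)<.001).mean()
E
python3 - <<'E'
from h import *
t=dict(np.load("/tmp/top0.npz"));s=dict(np.load("/tmp/scene0.npz"))
# angles: 0=+x, 90=+y
print("top platter",edgefit(t,.036,.045,(.607,-.025),np.arange(-175,-20,2),sign=-1))
print("scene platter",edgefit(s,.036,.045,(.61,-.027),np.arange(-130,0,2),sign=-1))
print("top rim",edgefit(t,.121,.031,(.614,-.005),np.arange(-180,180,3),.005))
print("scene rim",edgefit(s,.121,.031,(.616,-.006),np.arange(-180,180,3),.005))
E
```

```text
top platter (array([ 0.60706368, -0.02527495]), np.float64(0.000300153646378927), np.float64(0.04562732256070652), array([ 0.6071721 , -0.02450097]), np.float64(1.0))
scene platter (array([ 0.61109931, -0.02682994]), np.float64(0.0015726326448825129), np.float64(0.04440540862400448), array([ 0.61079247, -0.02689928]), np.float64(0.26153846153846155))
top rim (array([ 0.61350253, -0.00491061]), np.float64(0.002591323583473401), np.float64(0.031008249370683486), array([ 0.61368183, -0.00490118]), np.float64(0.475))
scene rim (array([ 0.61949637, -0.00958163]), np.float64(0.0029993348902805656), np.float64(0.030425135864767208), array([ 0.61945384, -0.00999547]), np.float64(0.15833333333333333))
```

Run:
```python
from h import *
t=dict(np.load("/tmp/top0.npz"));s=dict(np.load("/tmp/scene0.npz"))
X=cloud(t);P=X.reshape(-1,3);P=P[np.isfinite(P).all(1)]
Y=cloud(s);Q=Y.reshape(-1,3);Q=Q[np.isfinite(Q).all(1)]
def lab(P,lo,hi):
    m=((P[:,2]>lo)&(P[:,2]<hi)&(P[:,0]>.35)&(P[:,0]<.95)&(np.abs(P[:,1])<.4))
    q=P[m];im=np.zeros((300,400),np.uint8);i=((q[:,0]-.35)/.002).astype(int);j=((q[:,1]+.4)/.002).astype(int);im[i,j]=1
    im=cv2.dilate(im,np.ones((3,3)));n,L=cv2.connectedComponents(im)
    for k in range(1,n):
        w=L[i,j]==k
        if w.sum()>60: print(lo,w.sum(),"min",q[w].min(0).round(3),"max",q[w].max(0).round(3),"mean",q[w].mean(0).round(3))
for A in(P,Q):
    lab(A,.08,.16); lab(A,.04,.055);print()
g=P[(P[:,2]>.03)&(P[:,2]<.13)&(np.hypot(P[:,0]-.665,P[:,1]-.115)<.05)]
G=Q[(Q[:,2]>.03)&(Q[:,2]<.13)&(np.hypot(Q[:,0]-.665,Q[:,1]-.115)<.05)]
for a in(g,G):
    for lo in(.03,.06,.09): 
        b=a[(a[:,2]>lo)&(a[:,2]<lo+.03)]; 
        if len(b)>10: print(lo,len(b),b.min(0).round(3),b.max(0).round(3),circ(b[:,:2]))
# scale housing
r=rect(t,.024,.48,.70,-.12,.10); m=(r.max(2)<60).astype(np.uint8);m=cv2.morphologyEx(m,cv2.MORPH_CLOSE,np.ones((40,40)))
m=cv2.morphologyEx(m,cv2.MORPH_OPEN,np.ones((30,30)))
n,L,st,_=cv2.connectedComponentsWithStats(m);k=1+st[1:,4].argmax();c=max(cv2.findContours((L==k).astype(np.uint8),0,1)[0],key=cv2.contourArea)
q=cv2.minAreaRect(c);b=cv2.boxPoints(q);print(np.array(q[1])*.0004,q[2],np.c_[.70-b[:,1]*.0004,.10-b[:,0]*.0004])
for h in(.036,.04,.044,.048):
  print(h,"button11",edgefit(t,h,.011,(.525,.0265),np.arange(-180,180,3),.004)[:3],)
v=rect(t,.044,.48,.57,-.02,.07,.0002);cv2.imwrite("pics/btn.png",v[:,:,::-1])
b=P[np.hypot(P[:,0]-.525,P[:,1]-.026)<.025];print(np.percentile(b[:,2],[5,25,50,75,95,99]).round(4));bb=b[b[:,2]>.04];print(bb.mean(0),bb.min(0),bb.max(0))
```

```text
0.08 562 min [ 0.58  -0.038  0.08 ] max [0.645 0.028 0.125] mean [ 0.61  -0.005  0.11 ]
0.08 550 min [0.664 0.101 0.081] max [0.705 0.142 0.13 ] mean [0.681 0.12  0.116]
0.08 1115 min [ 0.751 -0.019  0.08 ] max [0.842 0.074 0.121] mean [0.791 0.028 0.106]
0.04 107 min [0.512 0.015 0.04 ] max [0.537 0.037 0.049] mean [0.526 0.027 0.045]
0.04 114 min [0.662 0.098 0.04 ] max [0.7   0.145 0.055] mean [0.672 0.116 0.049]
0.04 111 min [ 0.75  -0.017  0.04 ] max [0.79  0.071 0.055] mean [0.76  0.027 0.048]
0.04 132 min [ 0.813 -0.008  0.04 ] max [0.841 0.066 0.055] mean [0.833 0.03  0.048]

0.08 1138 min [ 0.582 -0.04   0.08 ] max [0.651 0.027 0.122] mean [ 0.62  -0.008  0.102]
0.08 562 min [0.669 0.101 0.08 ] max [0.712 0.143 0.129] mean [0.696 0.116 0.107]
0.08 1858 min [ 0.757 -0.019  0.08 ] max [0.849 0.073 0.118] mean [0.806 0.024 0.1  ]
0.04 182 min [ 0.589 -0.044  0.044] max [0.655 0.025 0.055] mean [ 0.637 -0.021  0.051]
0.04 121 min [0.67  0.1   0.041] max [0.713 0.144 0.055] mean [0.697 0.113 0.049]
0.04 357 min [ 0.713 -0.214  0.04 ] max [ 0.807 -0.108  0.055] mean [ 0.779 -0.179
[... 1073 characters left out ...]
 [ 0.67624915  0.0152816 ]
 [ 0.6268655  -0.10415783]
 [ 0.46331003 -0.03653393]]
0.036 button11 (array([0.53299266, 0.02891354]), np.float64(0.0020245633836762965), np.float64(0.011409439811891029))
0.04 button11 (array([0.53256202, 0.02874093]), np.float64(0.0019624475945001366), np.float64(0.011508921791435912))
0.044 button11 (array([0.53208188, 0.02863612]), np.float64(0.002076091020428319), np.float64(0.011312809307908595))
0.048 button11 (array([0.53167415, 0.0284563 ]), np.float64(0.0020749544564562248), np.float64(0.011225425581722794))
[0.022  0.0244 0.0344 0.0378 0.046  0.0475]
[0.52605765 0.0272826  0.0446513 ] [0.51230877 0.01484953 0.04001867] [0.53676347 0.03699877 0.04856307]
```

```bash
sleep 0
```

```text
(no output)
```

View pics/btn.png

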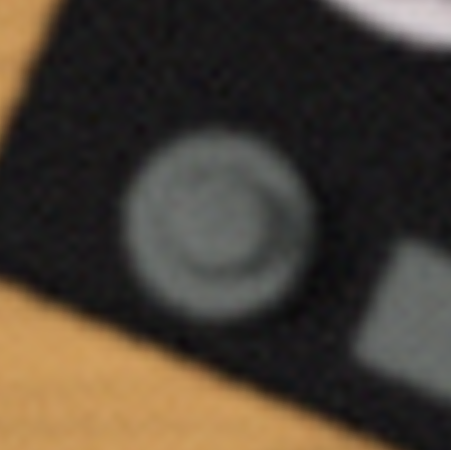

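```bash
cat >> h.py <<'E'
from scipy.spatial.transform import Rotation as Ro
def pose(C,az,lean,side,flip=False):
    """C: contact corner point on jar side; az: outward normal (deg); lean (deg); side: +1/-1 finger at +-y_t (open), 0 shut; flip: x_t inward"""
    n=np.array([np.cos(np.radians(az)),np.sin(np.radians(az)),0]);z=np.array([0,0,1.]);th=np.radians(lean)
    zt=-(np.cos(th)*z+np.sin(th)*n);xo=n*np.cos(th)-np.sin(th)*z
    xt=-xo if flip else xo; yt=np.cross(zt,xt)
    tip=np.array(C)+.0095*xo
    return tip-.022*zt-side*.0555*yt, np.c_[xt,yt,zt]
def plan(pos,rv,p,R):
    R0=Ro.from_rotvec(rv).as_matrix()
    w=Ro.from_matrix(R0.T@R).as_rotvec()/.08
    print("turn units",w.round(2),"deg",np.degrees(np.linalg.norm(w)*.08).round(1),"shift after turn (units)",(R.T@(p-pos)/.04).round(3),"mm",(R.T@(p-pos)*1000).round(1),"before-turn frame",(R0.T@(p-pos)/.04).round(3))
E
python3 - <<'E'
from h import *
from cell import arm
o=arm.observe()
j=np.array([.6135,-.005]);b=100
n=np.array([np.cos(np.radians(b)),np.sin(np.radians(b))])
for so,z in((.012,.20),(.012,.050)):
    C=np.r_[j+(.038+so)*n,z]
    p,R=pose(C,b,22,1);print(C,p,Ro.from_matrix(R).as_rotvec());plan(o["position"],o["ee_rot"],p,R)
    # other finger tip
    print("other tip",p+.022*R[:,2]-.0555*R[:,1], "down in tool",(R.T@[0,0,-.15]/.04))
E
```

```text
[0.60481759 0.04424039 0.2       ] [0.54720013 0.05139348 0.21683928] [ 1.81666566  2.16501783 -0.35312403]
turn units [ 2.26 -4.42 11.72] deg 58.4 shift after turn (units) [-12.509   4.604   5.898] mm [-500.4  184.2  235.9] before-turn frame [-11.781  -8.546   0.794]
other tip [0.49397439 0.03363987 0.19644124] down in tool [1.40477473e+00 2.60208521e-17 3.47693945e+00]
[0.60481759 0.04424039 0.05      ] [0.54720013 0.05139348 0.06683928] [ 1.81666566  2.16501783 -0.35312403]
turn units [ 2.26 -4.42 11.72] deg 58.4 shift after turn (units) [-11.104   4.604   9.375] mm [-444.2  184.2  375. ] before-turn frame [-11.781  -8.541   4.544]
other tip [0.49397439 0.03363987 0.04644124] down in tool [1.40477473e+00 2.60208521e-17 3.47693945e+00]
```

Run:
```python
from h import *
from cell import arm
o=arm.observe()
j=np.array([.6135,-.005]);b=110
n=np.array([np.cos(np.radians(b)),np.sin(np.radians(b))])
for so,z in((.012,.20),(.012,.050)):
    C=np.r_[j+(.038+so)*n,z]
    p,R=pose(C,b,22,1);print(C,p,Ro.from_matrix(R).as_rotvec());plan(o["position"],o["ee_rot"],p,R)
    print("other tip",p+.022*R[:,2]-.0555*R[:,1])
```

```text
[0.59639899 0.04198463 0.2       ] [0.53841475 0.03902389 0.21683928] [ 1.61191602  2.30205465 -0.31332473]
turn units [ 1.85 -4.55  9.57] deg 49.3 shift after turn (units) [-13.256   1.825   6.199] mm [-530.2   73.   248. ] before-turn frame [-11.717  -8.919   0.794]
other tip [0.48908051 0.01229744 0.19644124]
[0.59639899 0.04198463 0.05      ] [0.53841475 0.03902389 0.06683928] [ 1.61191602  2.30205465 -0.31332473]
turn units [ 1.85 -4.55  9.57] deg 49.3 shift after turn (units) [-11.851   1.825   9.676] mm [-474.    73.   387.1] before-turn frame [-11.717  -8.915   4.544]
other tip [0.48908051 0.01229744 0.04644124]
```

```bash
python3 -m pendant '[[[-0.65,-0.495,0.044,0,0,0,0],[-0.65,-0.495,0.044,0,0,0,0],[-0.65,-0.495,0.044,0,0,0,0],[-0.65,-0.495,0.044,0,0,0,0],[-0.65,-0.495,0.044,0,0,0,0],[-0.65,-0.495,0.044,0,0,0,0],[-0.65,-0.495,0.044,0,0,0,0],[-0.65,-0.495,0.044,0,0,0,0],[-0.65,-0.495,0.044,0,0,0,0],[-0.65,-0.495,0.044,0,0,0,0],[-0.65,-0.495,0.044,0,0,0,0],[-0.65,-0.495,0.044,0,0,0,0],[-0.65,-0.495,0.044,0,0,0,0],[-0.65,-0.495,0.044,0,0,0,0],[-0.65,-0.495,0.044,0,0,0,0],[-0.65,-0.495,0.044,0,0,0,0],[-0.65,-0.495,0.044,0,0,0,0],[-0.65,-0.495,0.044,0,0,0,0]]]' && python3 -m pendant '[[[0,0,0,0.185,-0.455,0.957,0],[0,0,0,0.185,-0.455,0.957,0],[0,0,0,0.185,-0.455,0.957,0],[0,0,0,0.185,-0.455,0.957,0],[0,0,0,0.185,-0.455,0.957,0],[0,0,0,0.185,-0.455,0.957,0],[0,0,0,0.185,-0.455,0.957,0],[0,0,0,0.185,-0.455,0.957,0],[0,0,0,0.185,-0.455,0.957,0],[0,0,0,0.185,-0.455,0.957,0],[0,0,0,0,0,0,0]]]'
cat > now.py <<'E'
import sys
from h import *
from cell import arm
# now.py jx jy az lean side flip standoff z
a=[float(v) for v in sys.argv[1:]]
o=arm.observe();j=np.array(a[:2]);n=np.array([np.cos(np.radians(a[2])),np.sin(np.radians(a[2]))])
p,R=pose(np.r_[j+(.038+a[6])*n,a[7]],a[2],a[3],a[4],bool(a[5]))
print("t",o["clock"],o["position"],o["ee_rot"],"target",p,Ro.from_matrix(R).as_rotvec(),"F",o["force"],"w",o["width"],"q",o["joints"].round(2))
plan(o["position"],o["ee_rot"],p,R)
print("down unit in tool",R.T@[0,0,-1],"push dir in tool",R.T@np.r_[-n,0])
E
python3 now.py .6135 -.005 110 22 1 0 .012 .05
```

```text
clock: 1.65
position: [0.5384, 0.0385, 0.2169]
ee_rot: [-0.696, -3.063, -0.0]
force: [0.2, 0.7, -0.6]
width: 0.999
clock: 2.57
position: [0.5378, 0.042, 0.2163]
ee_rot: [1.612, 2.301, -0.314]
force: [-0.6, 0.3, 0.5]
width: 0.998
t 2.5667 [0.53782238 0.04197174 0.21628551] [ 1.61209304  2.3009616  -0.3138857 ] target [0.53841475 0.03902389 0.06683928] [ 1.61191602  2.30205465 -0.31332473] F [-0.62621099  0.26541448  0.50281813] w 0.997749811245401 q [-0.83  0.35  0.53  1.93  0.27  0.91 -0.15]
turn units [-0.    0.01 -0.01] deg 0.1 shift after turn (units) [ 1.331 -0.011  3.492] mm [ 53.2  -0.5 139.7] before-turn frame [ 1.334 -0.012  3.491]
down unit in tool [ 3.74606593e-01 -1.38777878e-17  9.27183855e-01] push dir in tool [-9.27183855e-01  2.22218033e-17  3.74606593e-01]
```

```bash
python3 -m pendant '[[[0.166,0,0.436,0,0,0,0],[0.166,0,0.436,0,0,0,0],[0.166,0,0.436,0,0,0,0],[0.166,0,0.436,0,0,0,0],[0.166,0,0.436,0,0,0,0],[0,0,0,0,0,0,0]]]'
cat > look.py <<'E'
import sys
from h import *
from cell import arm
tag=sys.argv[1]
for n,b in(("top",(130,300,220,430)),("scene",(170,300,240,440))):
    d=arm.get_image(n);np.savez(f"/tmp/{n}{tag}.npz",**d)
    g=d["img"][b[0]:b[1],b[2]:b[3]]
    cv2.imwrite(f"pics/{n}{tag}.png",cv2.resize(g,None,fx=3,fy=3,interpolation=cv2.INTER_CUBIC)[:,:,::-1])
E
python3 look.py 1
```

```text
clock: 3.07
position: [0.537, 0.0376, 0.1211]
ee_rot: [1.611, 2.307, -0.318]
force: [-0.8, -1.0, 1.1]
width: 0.997
```

```bash
sleep 0
```

```text
(no output)
```

View pics/top1.png

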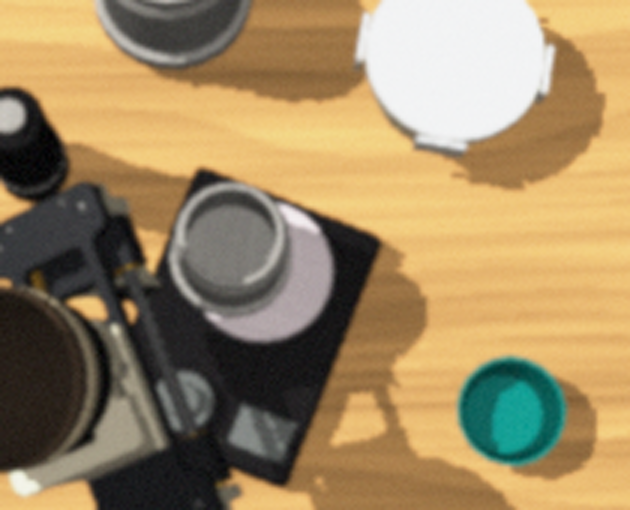

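View pics/scene1.png

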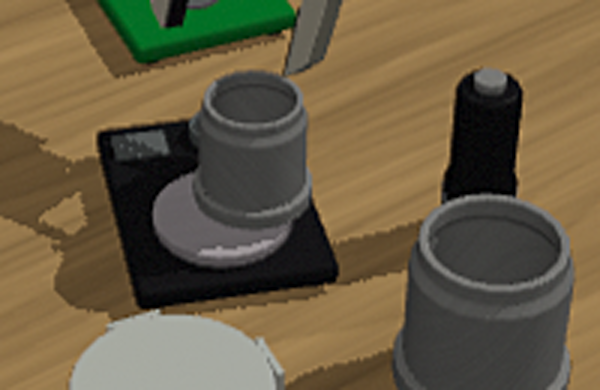

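```bash
python3 - <<'E'
from h import *
from cell import arm
d=arm.get_image("wrist");np.savez("/tmp/wrist1.npz",**d);cv2.imwrite("pics/wrist1.png",d["img"][:,:,::-1])
E
python3 now.py .6135 -.005 110 22 1 0 .010 .05
```

```text
t 3.2167 [0.53908779 0.03795145 0.12449212] [ 1.61222093  2.30259279 -0.31189462] target [0.53909879 0.0371445  0.06683928] [ 1.61191602  2.30205465 -0.31332473] F [0.72139997 0.37694235 0.15147071] w 0.9990115501377459 q [-0.79  0.48  0.51  2.03  0.25  0.69 -0.17]
turn units [ 0.01 -0.01 -0.  ] deg 0.1 shift after turn (units) [ 0.522 -0.007  1.344] mm [20.9 -0.3 53.7] before-turn frame [ 0.521 -0.007  1.344]
down unit in tool [ 3.74606593e-01 -1.38777878e-17  9.27183855e-01] push dir in tool [-9.27183855e-01  2.22218033e-17  3.74606593e-01]
```

```bash
sleep 0
```

```text
(no output)
```

View pics/wrist1.png

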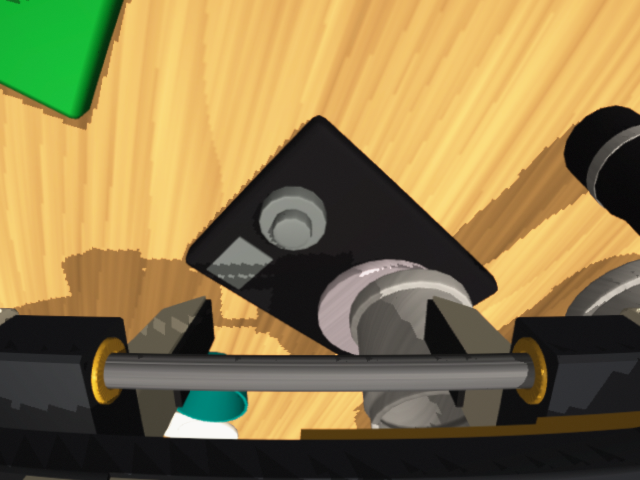

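```bash
python3 -m pendant '[[[0.13,0.025,0.336,0,0,0,0],[0.13,0.025,0.336,0,0,0,0],[0.13,0.025,0.336,0,0,0,0],[0.13,0.025,0.336,0,0,0,0],[0,0,0,0,0,0,0],[0,0,0,0,0,0,0]]]'; python3 now.py .6135 -.005 110 22 1 0 .010 .05;python3 look.py 2
python3 - <<'E'
from h import *
from cell import arm
d=arm.get_image("wrist");cv2.imwrite("pics/wrist2.png",d["img"][:,:,::-1])
E
```

```text
clock: 3.72
position: [0.5432, 0.0389, 0.0669]
ee_rot: [1.612, 2.302, -0.312]
force: [0.4, -0.9, 0.7]
width: 1.004
t 3.7167 [0.54319671 0.03887335 0.06692402] [ 1.61220276  2.30220938 -0.31196296] target [0.53909879 0.0371445  0.06683928] [ 1.61191602  2.30205465 -0.31332473] F [ 0.3550481  -0.92698697  0.73902708] w 1.0042612892565401 q [-0.76  0.59  0.48  2.05  0.23  0.57 -0.19]
turn units [ 0.01 -0.01 -0.  ] deg 0.1 shift after turn (units) [-0.004 -0.111  0.004] mm [-0.2 -4.4  0.2] before-turn frame [-0.004 -0.111  0.004]
down unit in tool [ 3.74606593e-01 -1.38777878e-17  9.27183855e-01] push dir in tool [-9.27183855e-01  2.22218033e-17  3.74606593e-01]
```

```bash
sleep 0
```

```text
(no output)
```

View pics/scene2.png

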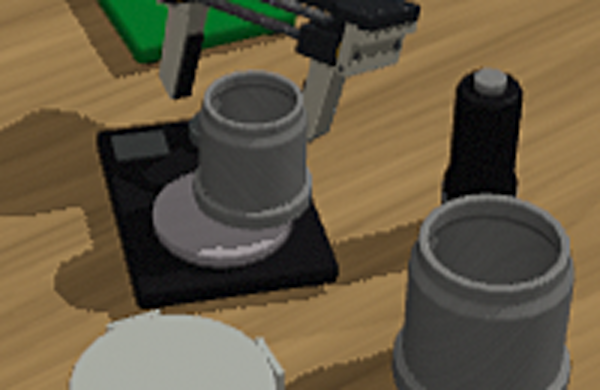

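View pics/wrist2.png

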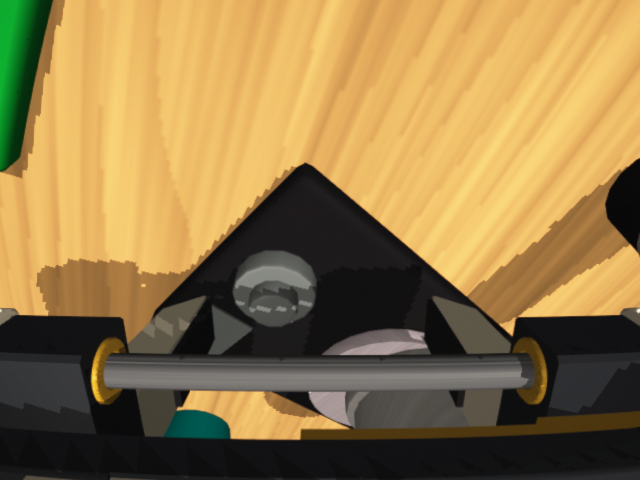

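```bash
python3 -m pendant '[[[-0.046,0,0.019,0,0,0,0],[-0.046,0,0.019,0,0,0,0],[-0.046,0,0.019,0,0,0,0],[-0.028,0,0.0113,0,0,0,0],[-0.028,0,0.0113,0,0,0,0],[-0.028,0,0.0113,0,0,0,0],[-0.028,0,0.0113,0,0,0,0],[-0.028,0,0.0113,0,0,0,0],[-0.028,0,0.0113,0,0,0,0],[0,0,0,0,0,0,0]]]'; python3 now.py .6135 -.005 110 22 1 0 0 .05;python3 look.py 3
```

```text
clock: 4.7
position: [0.5474, 0.0266, 0.066]
ee_rot: [1.612, 2.302, -0.312]
force: [-0.5, 1.8, -0.1]
width: 1.003
t 4.7 [0.54743229 0.02664855 0.06603861] [ 1.6124268   2.30236739 -0.31179123] target [0.54251899 0.02774758 0.06683928] [ 1.61191602  2.30205465 -0.31332473] F [-0.51721058  1.77233092 -0.13709094] w 1.0025114984135786 q [-0.74  0.59  0.48  2.05  0.23  0.56 -0.17]
turn units [ 0.01 -0.01 -0.  ] deg 0.1 shift after turn (units) [ 0.055 -0.106 -0.044] mm [ 2.2 -4.2 -1.8] before-turn frame [ 0.055 -0.106 -0.044]
down unit in tool [ 3.74606593e-01 -1.38777878e-17  9.27183855e-01] push dir in tool [-9.27183855e-01  2.22218033e-17  3.74606593e-01]
```

```bash
cat > jar.py <<'E'
import sys
from h import *
tag=sys.argv[1];c0=[float(v) for v in sys.argv[2:4]]
t=dict(np.load(f"/tmp/top{tag}.npz"))
c,me,r,cc,fr=edgefit(t,.121,.031,c0,np.arange(-180,180,3),.004)
print("rim",c,me,r,fr,"off platter",c-[.60706,-.02527])
v=rect(t,.121,c0[0]-.06,c0[0]+.06,c0[1]-.06,c0[1]+.06,.0002).copy()
cv2.circle(v,(int((c0[1]+.06-c[1])/.0002),int((c0[0]+.06-c[0])/.0002)),155,(255,0,0),1)
w=rect(t,.036,c0[0]-.06,c0[0]+.06,c0[1]-.06,c0[1]+.06,.0002).copy()
cv2.circle(w,(int((c0[1]+.06+.02527)/.0002),int((c0[0]+.06-.60706)/.0002)),225,(255,0,0),1)
cv2.imwrite(f"pics/jar{tag}.png",cv2.resize(np.hstack([v,w]),(800,400),interpolation=cv2.INTER_AREA)[:,:,::-1])
E
python3 jar.py 2 .6135 -.005; python3 jar.py 3 .6135 -.007
```

```text
rim [ 0.61272096 -0.00396639] 0.0011327965672477004 0.031091991195053594 0.475 off platter [0.00566096 0.02130361]
rim [ 0.61344313 -0.00577006] 0.0016032902617150995 0.031137773911864074 0.39166666666666666 off platter [0.00638313 0.01949994]
```

View pics/jar3.png

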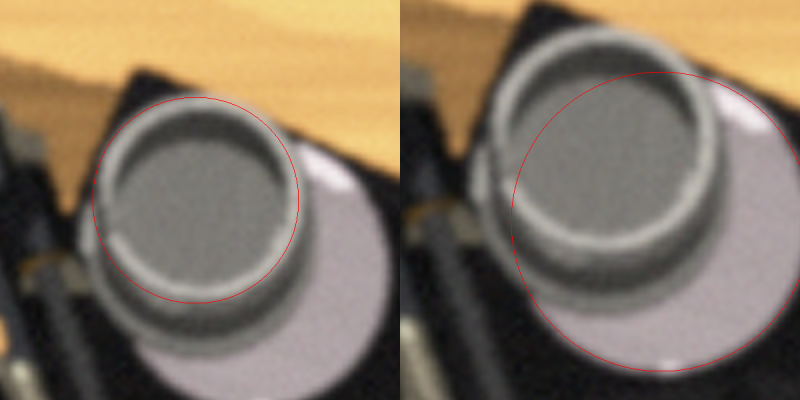

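View pics/scene3.png

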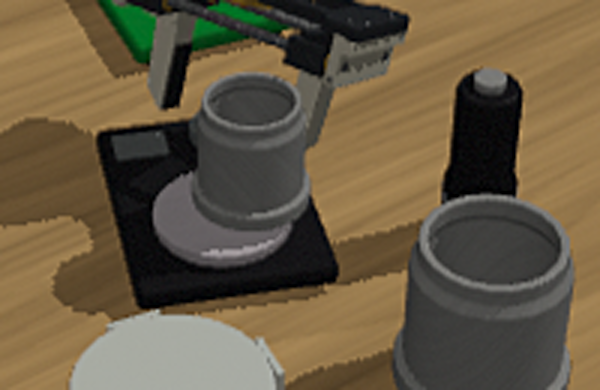

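```bash
python3 -m pendant '[[[-0.028,0,0.0113,0,0,0,0],[-0.028,0,0.0113,0,0,0,0],[-0.028,0,0.0113,0,0,0,0],[-0.028,0,0.0113,0,0,0,0],[-0.028,0,0.0113,0,0,0,0]]]'; python3 look.py 4; python3 jar.py 4 .614 -.010
```

```text
clock: 5.22
position: [0.5494, 0.0206, 0.066]
ee_rot: [1.613, 2.302, -0.312]
force: [-1.6, 1.5, 0.1]
width: 0.998
rim [ 0.61453796 -0.00985271] 0.0015675034891366197 0.031100928739680397 0.3 off platter [0.00747796 0.01541729]
```

```bash
sleep 0
```

```text
(no output)
```

View pics/jar4.png

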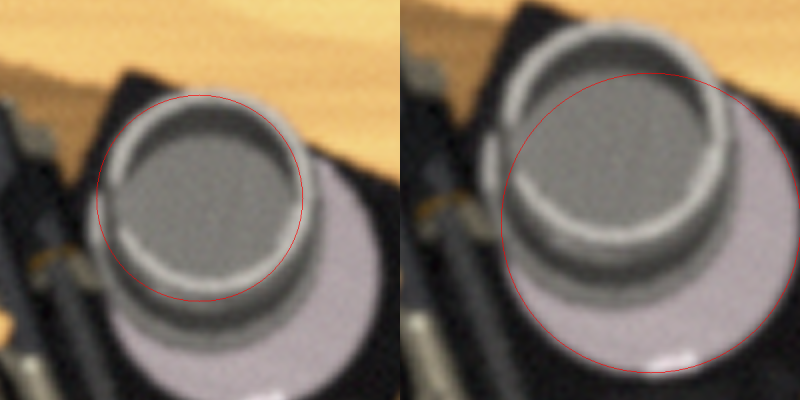

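View pics/scene4.png

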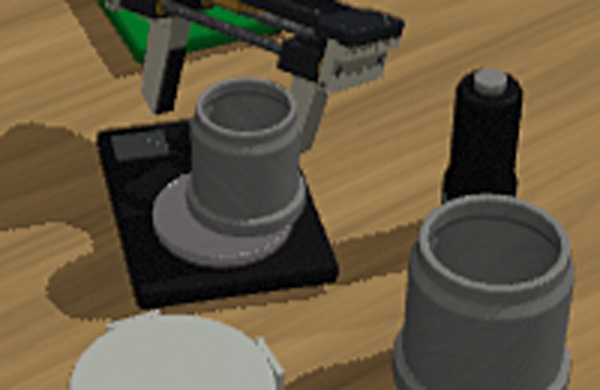

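```bash
cat > jt.py <<'E'
import sys
from h import *
def sub(tag,c,half,s=.0002):
    t=dict(np.load(f"/tmp/top{tag}.npz"))
    return cv2.cvtColor(rect(t,.121,c[0]-half,c[0]+half,c[1]-half,c[1]+half,s),cv2.COLOR_RGB2GRAY)
REF=np.array([.6140,-.0050])
def find(tag,c):
    h=.0345;T=sub("0",REF,h);n=T.shape[0];yy,xx=np.mgrid[:n,:n];M=((np.hypot(xx-n/2,yy-n/2)*.0002<.0312)).astype(np.float32)
    I=sub(tag,c,.055)
    r=cv2.matchTemplate(I.astype(np.float32),T.astype(np.float32),cv2.TM_CCOEFF_NORMED,mask=M)
    _,v,_,(px,py)=cv2.minMaxLoc(r)
    c=np.array([c[0]+.055-(py+n/2)*.0002,c[1]+.055-(px+n/2)*.0002])
    return c,v
if __name__=="__main__":
    tag=sys.argv[1];c=[float(v) for v in sys.argv[2:4]]
    p,v=find(tag,c);print("jar",p,v,"off",p-[.60706,-.02527])
    g=cv2.cvtColor(sub(tag,p,.05),cv2.COLOR_GRAY2BGR);cv2.circle(g,(250,250),155,(0,0,255),1);cv2.imwrite(f"pics/jt{tag}.png",g)
E
python3 jt.py 0 .614 -.005; python3 jt.py 2 .614 -.005;python3 jt.py 3 .614 -.005;python3 jt.py 4 .614 -.01
python3 -c "
import cv2,numpy as np
cv2.imwrite('pics/jtc.png',cv2.resize(np.hstack([cv2.imread('pics/jt0.png'),cv2.imread('pics/jt4.png')]),(800,400)))"
```

```text
jar [ 0.6141 -0.0051] 0.9989342093467712 off [0.00704 0.02017]
jar [ 0.6141 -0.0051] 0.9942814707756042 off [0.00704 0.02017]
jar [ 0.6149 -0.0073] 0.9291459321975708 off [0.00784 0.01797]
jar [ 0.6173 -0.0129] 0.8949664235115051 off [0.01024 0.01237]
```

```bash
sleep 0
```

```text
(no output)
```

View pics/jtc.png

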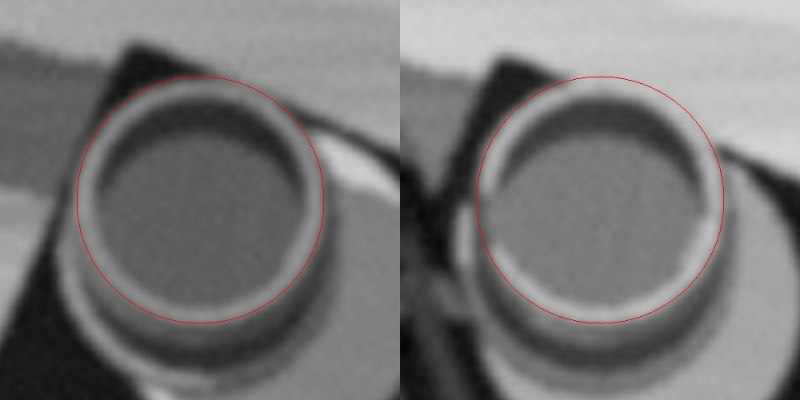

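```bash
python3 -m pendant '[[[-0.028,0,0.0113,0,0,0,0],[-0.028,0,0.0113,0,0,0,0],[-0.028,0,0.0113,0,0,0,0],[-0.028,0,0.0113,0,0,0,0],[-0.028,0,0.0113,0,0,0,0],[-0.028,0,0.0113,0,0,0,0],[-0.028,0,0.0113,0,0,0,0],[-0.028,0,0.0113,0,0,0,0],[0,0,0,0,0,0,0]]]'; python3 look.py 5; python3 jt.py 5 .620 -.020
```

```text
clock: 6.07
position: [0.5528, 0.0114, 0.0661]
ee_rot: [1.613, 2.302, -0.312]
force: [-0.3, 1.8, -0.3]
width: 1.001
jar [ 0.6215 -0.0221] 0.8749416470527649 off [0.01444 0.00317]
```

```bash
sleep 0
```

```text
(no output)
```

View pics/jt5.png

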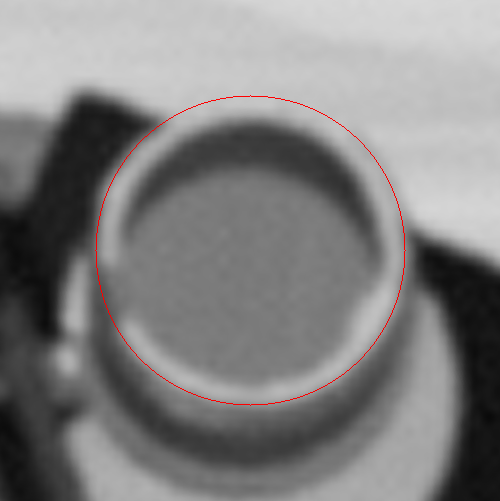

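View pics/scene5.png

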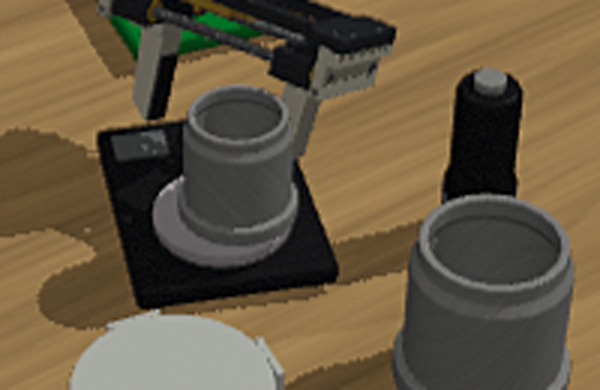

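```bash
python3 -m pendant '[[[0.116,0,-0.047,0,0,0,0],[0.232,0,-0.094,0,0,0,0],[-0.15,0,-0.37,0,0,0,0],[-0.262,0,-0.65,0,0,0,0],[-0.262,0,-0.65,0,0,0,0],[-0.262,0,-0.65,0,0,0,0],[-0.262,0,-0.65,0,0,0,1],[0,0,0,0,0,0,1]]]' 10; python3 look.py 6; python3 jt.py 6 .620 -.020;  python3 now.py .6212 -.0222 12 20 0 1 .012 .19;python3 now.py .6212 -.0222 12 20 0 0 .012 .19
```

```text
clock: 6.83
position: [0.5497, 0.0268, 0.1989]
ee_rot: [1.613, 2.299, -0.303]
force: [1.3, -0.5, -0.7]
width: 0.9
jar [ 0.6215 -0.0217] 0.8894841074943542 off [0.01444 0.00357]
t 6.9333 [0.54787926 0.02687591 0.19500404] [ 1.612177    2.30188679 -0.30844438] target [ 0.6861994  -0.00838395  0.20742405] [ 0.29205085 -2.77867825  0.05149644] F [-0.17180608 -0.06721666 -0.72460482] w 0.8209308648900874 q [-0.78  0.38  0.52  1.95  0.26  0.85 -0.12]
turn units [ -0.27   7.53 -18.23] deg 90.4 shift after turn (units) [-2.9   -1.581 -1.386] mm [-116.   -63.2  -55.4] before-turn frame [-1.979  2.948  0.471]
down unit in tool [-0.34202014  0.          0.93969262] push dir in tool [9.39692621e-01 1.67480881e-17 3.42020143e-01]
t 6.9333 [0.54787926 0.02687591 0.19500404] [ 1.612177    2.30188679 -0.30844438] target [ 0.6861994  -0.00838395  0.20742405] [ 3.04186048  0.31971242 -0.53636207] F [-0.17180608 -0.06721666 -0.72460482] w 0.8209308648900874 q [-0.78  0.38  0.52  1.95  0.26  0.85 -0.12]
turn units [ 7.67  0.28 19.96] deg 98.0 shift after turn (units) [ 2.9    1.581 -1.386] mm [116.   63.2 -55.4] before-turn frame [-1.979  2.948  0.471]
down unit in tool [0.34202014 0.         0.93969262] push dir in tool [-9.39692621e-01 -1.67480881e-17  3.42020143e-01]
```

```bash
sleep 0
```

```text
(no output)
```

View pics/jt6.png

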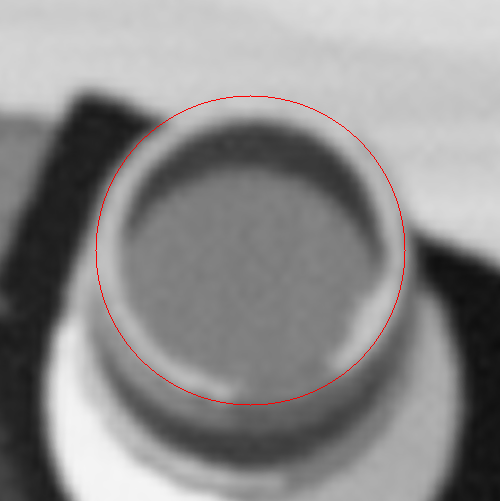

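View pics/top6.png

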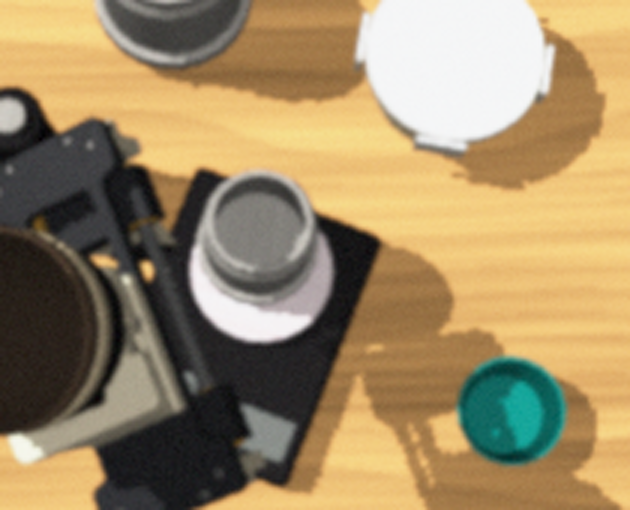

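```bash
python3 -m pendant '[[[0,0,0,-0.014,0.396,-0.96,1],[0,0,0,-0.014,0.396,-0.96,1],[0,0,0,-0.014,0.396,-0.96,1],[0,0,0,-0.014,0.396,-0.96,1],[0,0,0,-0.014,0.396,-0.96,1],[0,0,0,-0.014,0.396,-0.96,1],[0,0,0,-0.014,0.396,-0.96,1],[0,0,0,-0.014,0.396,-0.96,1],[0,0,0,-0.014,0.396,-0.96,1],[0,0,0,-0.014,0.396,-0.96,1],[0,0,0,-0.014,0.396,-0.96,1],[0,0,0,-0.014,0.396,-0.96,1],[0,0,0,-0.014,0.396,-0.96,1],[0,0,0,-0.014,0.396,-0.96,1],[0,0,0,-0.014,0.396,-0.96,1],[0,0,0,-0.014,0.396,-0.96,1],[0,0,0,-0.014,0.396,-0.96,1],[0,0,0,-0.014,0.396,-0.96,1],[0,0,0,-0.014,0.396,-0.96,1],[0,0,0,0,0,0,1]]]';  python3 now.py .6215 -.0221 12 20 0 1 .015 .19
```

```text
clock: 8.6
position: [0.547, 0.0262, 0.1919]
ee_rot: [0.296, -2.771, 0.053]
force: [0.2, -0.1, 0.9]
width: 0.004
t 8.6 [0.54700986 0.02617852 0.19189607] [ 0.29608686 -2.77087072  0.05324197] target [ 0.68943384 -0.00766022  0.20742405] [ 0.29205085 -2.77867825  0.05149644] F [ 0.24730096 -0.11968128  0.86318027] w 0.003775908558775347 q [-0.19  0.57  0.05  1.55 -0.    1.38  1.64]
turn units [-0.01 -0.09  0.04] deg 0.5 shift after turn (units) [-2.975 -1.568 -1.496] mm [-119.   -62.7  -59.8] before-turn frame [-2.958 -1.579 -1.516]
down unit in tool [-0.34202014  0.          0.93969262] push dir in tool [9.39692621e-01 1.67480881e-17 3.42020143e-01]
```

```bash
python3 -m pendant '[[[-0.425,-0.225,-0.214,0,0,0,1],[-0.425,-0.225,-0.214,0,0,0,1],[-0.425,-0.225,-0.214,0,0,0,1],[-0.425,-0.225,-0.214,0,0,0,1],[-0.425,-0.225,-0.214,0,0,0,1],[-0.425,-0.225,-0.214,0,0,0,1],[-0.425,-0.225,-0.214,0,0,0,1],[0,0,0,0,0,0,1]]]';  python3 now.py .6215 -.0221 12 20 0 1 .015 .05; python3 look.py 7
```

```text
clock: 9.27
position: [0.692, -0.0091, 0.2075]
ee_rot: [0.286, -2.777, 0.056]
force: [-0.4, -0.0, -0.5]
width: 0.003
t 9.2667 [ 0.69201008 -0.0091499   0.20749822] [ 0.28620311 -2.77698263  0.05633961] target [ 0.68943384 -0.00766022  0.06742405] [ 0.29205085 -2.77867825  0.05149644] F [-0.44152478 -0.039086   -0.51211   ] w 0.002951179806320028 q [-0.13  0.8   0.09  1.08 -0.01  1.61  1.72]
turn units [-0.03 -0.03 -0.06] deg 0.3 shift after turn (units) [-1.146  0.05   3.31 ] mm [-45.8   2.  132.4] before-turn frame [-1.154  0.063  3.306]
down unit in tool [-0.34202014  0.          0.93969262] push dir in tool [9.39692621e-01 1.67480881e-17 3.42020143e-01]
```

```bash
sleep 0
```

```text
(no output)
```

View pics/scene7.png

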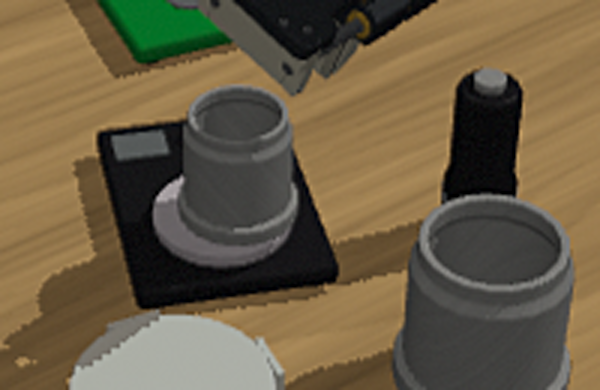

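```bash
python3 -m pendant '[[[-0.143,0.01,0.414,0,0,0,1],[-0.143,0.01,0.414,0,0,0,1],[-0.143,0.01,0.414,0,0,0,1],[-0.143,0.01,0.414,0,0,0,1],[-0.143,0.01,0.414,0,0,0,1],[-0.143,0,0.414,0,0,0,1],[0,0,0,0,0,0,1]]]';  python3 now.py .6215 -.0221 12 20 0 1 .012 .05; python3 look.py 8
```

```text
clock: 9.95
position: [0.6846, -0.006, 0.1007]
ee_rot: [0.291, -2.77, 0.053]
force: [-0.3, -0.5, 0.1]
width: 0.002
t 9.95 [ 0.68457903 -0.00600804  0.10066637] [ 0.29058708 -2.7702134   0.05338001] target [ 0.6864994  -0.00828395  0.06742405] [ 0.29205085 -2.77867825  0.05149644] F [-0.3129576  -0.50177385  0.07642829] w 0.002227600863972904 q [-0.13  0.87  0.07  1.2  -0.01  1.42  1.71]
turn units [-0.01 -0.11 -0.01] deg 0.5 shift after turn (units) [-0.317 -0.066  0.769] mm [-12.7  -2.6  30.8] before-turn frame [-0.324 -0.065  0.766]
down unit in tool [-0.34202014  0.          0.93969262] push dir in tool [9.39692621e-01 1.67480881e-17 3.42020143e-01]
```

```bash
sleep 0
```

```text
(no output)
```

View pics/scene8.png

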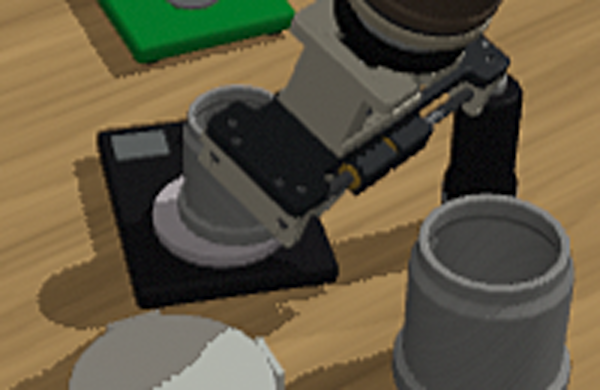

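View pics/top8.png

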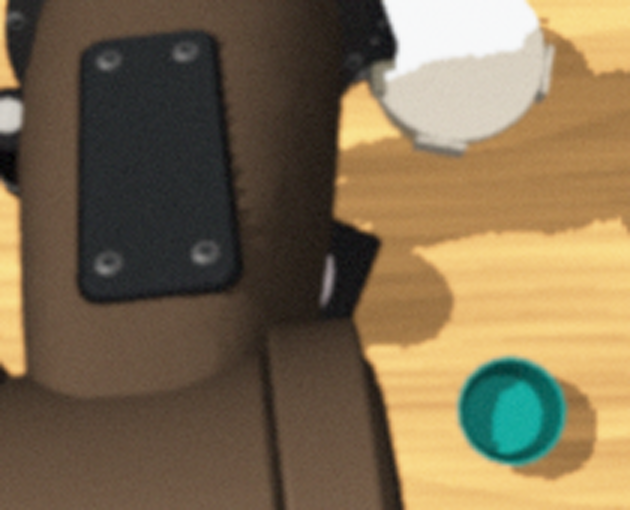

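```bash
python3 -m pendant '[[[0,-0.14,0,0,-0.1,0,1],[-0.079,0,0.192,0,0,0,1],[-0.079,0,0.192,0,0,0,1],[-0.079,0,0.192,0,0,0,1],[-0.079,0,0.192,0,0,0,1],[0,0,0,0,0,0,1]]]';  python3 now.py .6215 -.0221 12 20 0 1 .012 .05; python3 look.py 9
```

```text
clock: 10.55
position: [0.6892, -0.0119, 0.0688]
ee_rot: [0.292, -2.781, 0.053]
force: [-0.7, 0.9, -0.5]
width: 0.003
t 10.55 [ 0.68924919 -0.01189189  0.0687805 ] [ 0.29240044 -2.78099645  0.05256641] target [ 0.6864994  -0.00828395  0.06742405] [ 0.29205085 -2.77867825  0.05149644] F [-0.74790209  0.8644475  -0.54114007] w 0.003221038756475782 q [-0.12  0.9   0.07  1.22 -0.01  1.37  1.72]
turn units [-0.01  0.03 -0.  ] deg 0.1 shift after turn (units) [0.034 0.103 0.048] mm [1.4 4.1 1.9] before-turn frame [0.034 0.103 0.048]
down unit in tool [-0.34202014  0.          0.93969262] push dir in tool [9.39692621e-01 1.67480881e-17 3.42020143e-01]
```

```bash
sleep 0
```

```text
(no output)
```

View pics/scene9.png

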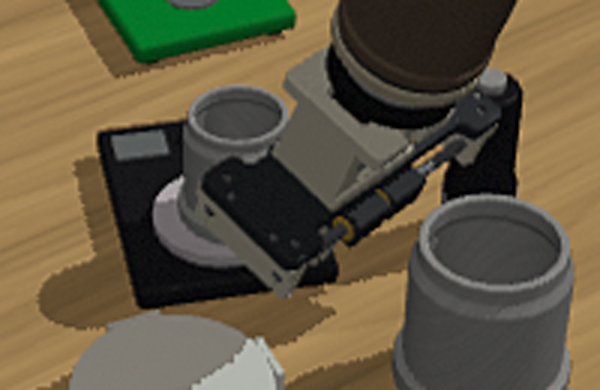

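```bash
python3 -m pendant '[[[0.047,0,0.017,0,0,0,1],[0.047,0,0.019,0,0,0,1],[0.047,0,0.019,0,0,0,1],[0.047,0,0.019,0,0,0,1],[0.028,0,0.0103,0,0,0,1],[0.028,0,0.0103,0,0,0,1],[0.028,0,0.0103,0,0,0,1],[0.028,0,0.0103,0,0,0,1],[0.028,0,0.0103,0,0,0,1],[0.028,0,0.0103,0,0,0,1]]]';  python3 now.py .6215 -.0221 12 20 0 1 0 .05; python3 look.py 10
```

```text
clock: 11.48
position: [0.676, -0.0151, 0.0711]
ee_rot: [0.293, -2.786, 0.053]
force: [2.3, 0.5, -0.4]
width: 0.001
t 11.4833 [ 0.67598438 -0.01513217  0.07108967] [ 0.29263641 -2.78562469  0.05303408] target [ 0.67476163 -0.01077889  0.06742405] [ 0.29205085 -2.77867825  0.05149644] F [ 2.34056172  0.46994468 -0.43230899] w 0.0012134347068209859 q [-0.12  0.88  0.07  1.27 -0.    1.34  1.72]
turn units [-0.02  0.09 -0.  ] deg 0.4 shift after turn (units) [-0.025  0.113  0.089] mm [-1.   4.5  3.5] before-turn frame [-0.024  0.113  0.089]
down unit in tool [-0.34202014  0.          0.93969262] push dir in tool [9.39692621e-01 1.67480881e-17 3.42020143e-01]
```

```bash
sleep 0
```

```text
(no output)
```

View pics/scene10.png

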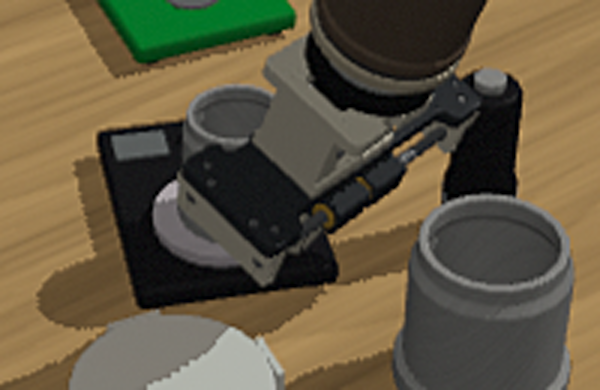

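```bash
python3 -m pendant '[[[0.023,0,0.025,0,0,0,1],[0.023,0,0.025,0,0,0,1],[0.023,0,0.025,0,0,0,1],[0.023,0,0.025,0,0,0,1],[0.028,0,0.011,0,0,0,1],[0.028,0,0.011,0,0,0,1],[0.028,0,0.011,0,0,0,1],[0,0,0,0,0,0,1]]]';  python3 now.py .6215 -.0221 12 20 0 1 0 .05; python3 look.py 11
python3 - <<'E'
from h import *
T=None
for tag in("8","9","10","11"):
    d=dict(np.load(f"/tmp/scene{tag}.npz"));g=cv2.cvtColor(rect(d,.121,.55,.68,-.1,.06,.0002),cv2.COLOR_RGB2GRAY)
    # left visible half of the rim
    if T is None:
        # template around rim left/robot side from tag 7
        d0=dict(np.load("/tmp/scene7.npz"));g0=cv2.cvtColor(rect(d0,.121,.55,.68,-.1,.06,.0002),cv2.COLOR_RGB2GRAY)
        cv2.imwrite("pics/sr7.png",g0)
    cv2.imwrite(f"pics/sr{tag}.png",g)
a=[cv2.imread(f"pics/sr{t}.png") for t in("7","11")]
cv2.imwrite("pics/srj.png",cv2.resize(np.hstack(a),(800,325)))
E
```

```text
clock: 12.25
position: [0.6671, -0.0171, 0.0684]
ee_rot: [0.292, -2.784, 0.053]
force: [3.2, 1.2, 1.9]
width: 0.006
t 12.25 [ 0.66705015 -0.01709817  0.06839561] [ 0.29218832 -2.78415333  0.0531453 ] target [ 0.67476163 -0.01077889  0.06742405] [ 0.29205085 -2.77867825  0.05149644] F [3.22178201 1.19713633 1.85808401] w 0.006017714305494266 q [-0.11  0.86  0.07  1.3  -0.    1.32  1.72]
turn units [-0.02  0.07 -0.01] deg 0.3 shift after turn (units) [-0.216  0.114 -0.053] mm [-8.7  4.6 -2.1] before-turn frame [-0.217  0.114 -0.052]
down unit in tool [-0.34202014  0.          0.93969262] push dir in tool [9.39692621e-01 1.67480881e-17 3.42020143e-01]
```

```bash
sleep 0
```

```text
(no output)
```

View pics/srj.png

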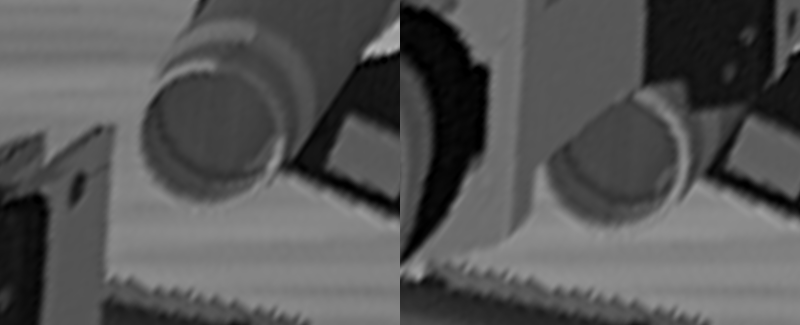

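View pics/scene11.png

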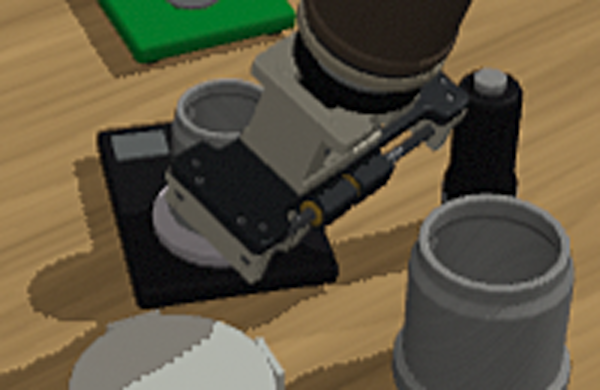

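```bash
python3 -m pendant '[[[0.025,0,0.009,0,0,0,1],[0.025,0,0.009,0,0,0,1],[0.025,0,0.009,0,0,0,1],[0,0,0,0,0,0,1]]]';  python3 now.py .6215 -.0221 12 20 0 1 0 .05; python3 -m pendant '[[[-0.117,0,-0.043,0,0,0,1],[-0.235,0,-0.086,0,0,0,1],[0.08,0,-0.22,0,0,0,1],[0.24,0,-0.66,0,0,0,1],[0.24,0,-0.66,0,0,0,1],[0.24,0,-0.66,0,0,0,1],[0.1,0.6,-0.5,0,0,0,1],[0,1,0,0,0,0,1],[0,1,0,0,0,0,1],[0,1,0,0,0,0,1],[0,0,0,0,0,0,1]]]'; python3 look.py 12; python3 jt.py 12 .607 -.025
```

```text
clock: 12.68
position: [0.6639, -0.0178, 0.0683]
ee_rot: [0.292, -2.784, 0.053]
force: [2.9, 0.3, 2.4]
width: 0.005
t 12.6833 [ 0.66389107 -0.01776002  0.06826496] [ 0.29227788 -2.78395254  0.0531793 ] target [ 0.67476163 -0.01077889  0.06742405] [ 0.29205085 -2.77867825  0.05149644] F [2.94889708 0.26599132 2.38619731] w 0.0049984550669801096 q [-0.11  0.86  0.07  1.31 -0.    1.31  1.72]
turn units [-0.02  0.06 -0.01] deg 0.3 shift after turn (units) [-0.291  0.114 -0.084] mm [-11.6   4.6  -3.3] before-turn frame [-0.291  0.114 -0.082]
down unit in tool [-0.34202014  0.          0.93969262] push dir in tool [9.39692621e-01 1.67480881e-17 3.42020143e-01]
clock: 13.6
position: [0.648, 0.1385, 0.1823]
ee_rot: [0.309, -2.78, 0.044]
force: [-0.2, 2.6, -0.5]
width: 0.003
jar [ 0.6091 -0.0249] 0.7533968091011047 off [0.00204 0.00037]
```

```bash
sleep 0
```

```text
(no output)
```

View pics/jt12.png

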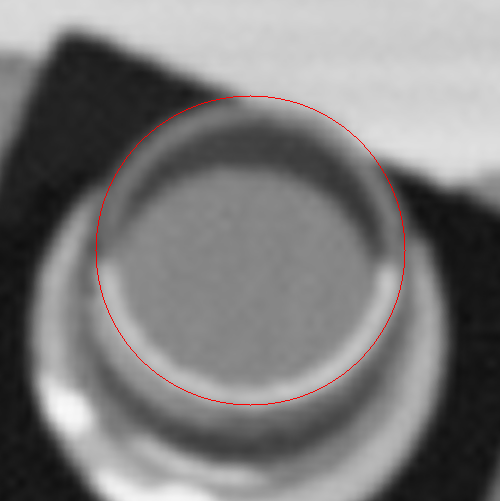

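View pics/scene12.png

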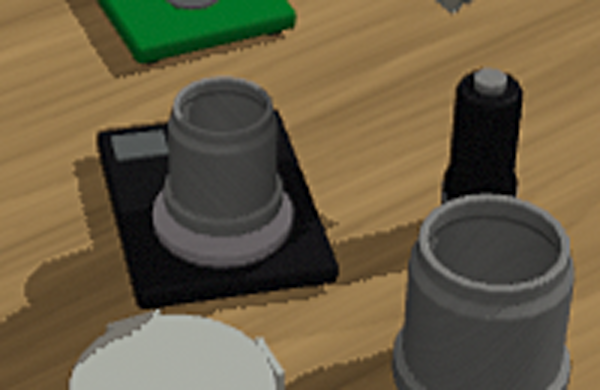

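View pics/top12.png

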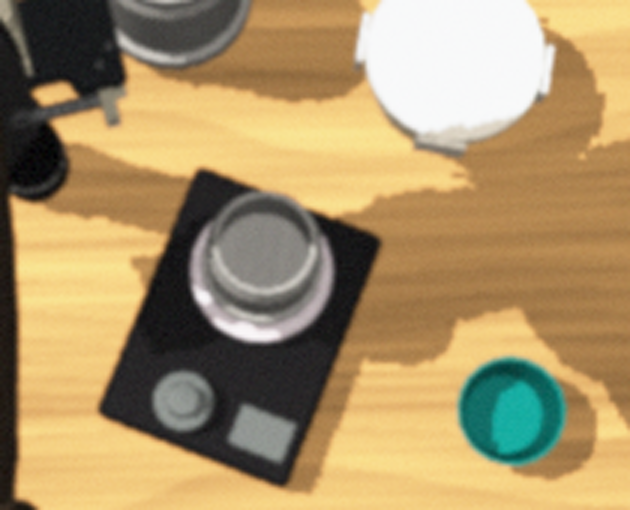

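Run:
```python
from h import *
t=dict(np.load("/tmp/top12.npz"));s=dict(np.load("/tmp/scene12.npz"))
for a in((-170,10),(-250,-20),(100,260)):
    print("platter",edgefit(t,.036,.045,(.607,-.025),np.arange(a[0],a[1],2),.004,sign=-1))
print("rim",edgefit(t,.121,.031,(.609,-.025),np.arange(100,260,2),.003))
print("platter scene",edgefit(s,.036,.045,(.611,-.027),np.arange(-100,100,2),.005,sign=-1))
print("rim scene",edgefit(s,.121,.031,(.612,-.027),np.arange(-180,180,2),.004,))
def ov(d,c):
    out=[]
    for h,R in((.036,.045),(.058,.038),(.121,.031)):
        v=rect(d,h,c[0]-.055,c[0]+.055,c[1]-.055,c[1]+.055,.0002).copy()
        cv2.circle(v,(275,275),int(R/.0002),(255,0,0),1);out.append(v)
    return np.hstack(out)
cv2.imwrite("pics/ov12.png",cv2.resize(np.vstack([ov(t,(.60706,-.02527)),ov(s,(.611,-.0268))]),(800,533),interpolation=cv2.INTER_AREA)[:,:,::-1])
```

```text
platter (array([ 0.60624927, -0.02506078]), np.float64(0.0005608671946185778), np.float64(0.044695762888051806), array([ 0.60672726, -0.02557188]), np.float64(0.6111111111111112))
platter (array([ 0.60624596, -0.02498442]), np.float64(0.0003792710129330648), np.float64(0.045653316526552606), array([ 0.60700407, -0.02462467]), np.float64(0.8260869565217391))
platter (array([ 0.60621405, -0.02452246]), np.float64(0.00019390633655774064), np.float64(0.045210384231057464), array([ 0.60647569, -0.02455078]), np.float64(0.9875))
rim (array([ 0.60844373, -0.02459318]), np.float64(0.00023503107048929335), np.float64(0.030714978369569258), array([ 0.60819238, -0.02480551]), np.float64(0.8875))
platter scene (array([ 0.6180562 , -0.03004742]), np.float64(0.0006494618782440092), np.float64(0.044395174839179166), array([ 0.61874733, -0.03048772]), np.float64(0.67))
rim scene (array([ 0.61719037, -0.02587235]), np.float64(0.0017371329396252497), np.float64(0.03085902345680962), array([ 0.61746691, -0.02606328]), np.float64(0.3333333333333333))
```

```bash
sleep 0
```

```text
(no output)
```

View pics/ov12.png

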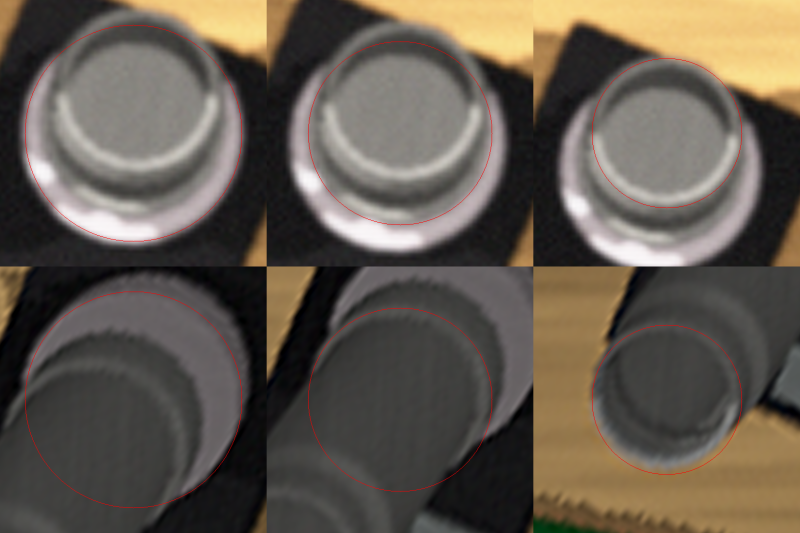

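```bash
python3 - <<'E'
from h import *
s=dict(np.load("/tmp/scene12.npz"))
g=s["img"][185:265,270:360].astype(float);g=np.clip(g*1.6,0,255).astype(np.uint8)
g=cv2.resize(g,None,fx=8,fy=7.4,interpolation=cv2.INTER_CUBIC)
rv=cv2.Rodrigues(s["R"])[0]
def draw(c,h,R,col):
    a=np.linspace(0,2*np.pi,200);P=np.c_[c[0]+R*np.cos(a),c[1]+R*np.sin(a),np.full(200,h)]
    uv=cv2.projectPoints(P,rv,s["t"].astype(float),s["K"],np.array([float(s["k1"]),0,0,0,0.]))[0][:,0]
    q=((uv-[270,185]+.5)*[8,7.4]).astype(int);cv2.polylines(g,[q.reshape(-1,1,2)],True,col,1)
import sys
c=(.6132,-.0268)
draw(c,.121,.031,(255,0,0));draw(c,.058,.038,(0,255,0));draw(c,.036,.045,(255,255,0));draw(c,.024,.045,(0,255,255))
cv2.imwrite("pics/sz12.png",g[:,:,::-1])
E
sleep 0
```

```text
(no output)
```

View pics/sz12.png

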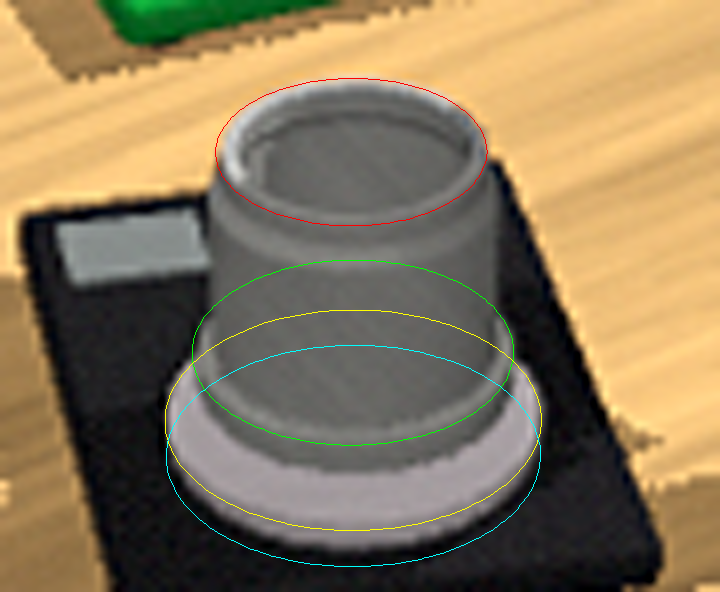

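```bash
cat > btn.py <<'E'
from h import *
from cell import arm
import sys
o=arm.observe();B=np.array([float(v) for v in sys.argv[1:4]])
a=np.radians(148.4);xt=np.array([np.cos(a),np.sin(a),0]);zt=np.array([0,0,-1.]);R=np.c_[xt,np.cross(zt,xt),zt]
print(o["clock"],o["position"],o["ee_rot"],o["force"],o["joints"].round(2));plan(o["position"],o["ee_rot"],B+[0,0,.022],R)
E
python3 - <<'E'
from h import *
d=dict(np.load("/tmp/top12.npz"));X=cloud(d);P=X.reshape(-1,3);P=P[np.isfinite(P).all(1)]
b=P[np.hypot(P[:,0]-.525,P[:,1]-.026)<.025];q=b[b[:,2]>.0425];print("btn pts",len(q),np.median(q,0),(q.max(0)+q.min(0))/2)
v=rect(d,.046,.495,.555,-.005,.055,.0001).copy()
for r,c in((110,(255,0,0)),): cv2.circle(v,(int((.055-.0262)/.0001),int((.555-.5255)/.0001)),r,c,1)
cv2.imwrite("pics/btn12.png",v[:,:,::-1])
E
python3 btn.py .5255 .0262 .15
```

```text
btn pts 92 [0.52694525 0.02754224 0.04506221] [0.52638382 0.03037406 0.04647933]
13.7 [0.65002047 0.12971304 0.18214538] [ 0.29878728 -2.78211413  0.0527079 ] [ 0.30698178 -0.93520254 -0.28310299] [-0.29  0.76  0.05  1.21 -0.05  1.52  1.54]
turn units [-1.66 -4.1   9.47] deg 47.9 shift after turn (units) [ 1.295 -3.835  0.254] mm [  51.8 -153.4   10.1] before-turn frame [ 3.294 -1.867  1.454]
```

```bash
sleep 0
```

View pics/btn12.png

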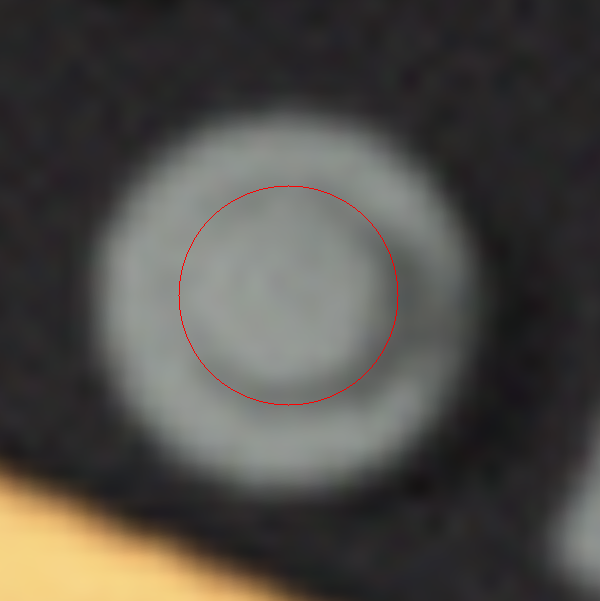

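```bash
python3 -m pendant '[[[0,0,0,-0.166,-0.41,0.947,1],[0,0,0,-0.166,-0.41,0.947,1],[0,0,0,-0.166,-0.41,0.947,1],[0,0,0,-0.166,-0.41,0.947,1],[0,0,0,-0.166,-0.41,0.947,1],[0,0,0,-0.166,-0.41,0.947,1],[0,0,0,-0.166,-0.41,0.947,1],[0,0,0,-0.166,-0.41,0.947,1],[0,0,0,-0.166,-0.41,0.947,1],[0,0,0,-0.166,-0.41,0.947,1],[0,0,0,0,0,0,1]]]'; python3 btn.py .5262 .0268 .06
```

```text
clock: 14.62
position: [0.6504, 0.1253, 0.1824]
ee_rot: [0.869, 3.016, -0.001]
force: [0.6, 0.3, 0.1]
width: 0.007
14.6167 [0.6504442  0.12534211 0.18243001] [ 8.68883041e-01  3.01596120e+00 -1.24195844e-03] [0.55248621 0.29927106 0.05415857] [-0.42  0.55  0.24  1.57 -0.14  1.03  0.86]
turn units [ 0.    0.04 -0.12] deg 0.6 shift after turn (units) [ 1.355 -3.726  2.511] mm [  54.2 -149.   100.4] before-turn frame [ 1.327 -3.739  2.506]
```

Move over the button, then descend to just above it.

```bash
python3 -m pendant '[[[0.135,-0.373,0.05,0,0,-0.012,1],[0.135,-0.373,0.05,0,0,-0.012,1],[0.135,-0.373,0.05,0,0,-0.012,1],[0.135,-0.373,0.05,0,0,-0.012,1],[0.135,-0.373,0.05,0,0,-0.012,1],[0.135,-0.373,0.05,0,0,-0.012,1],[0.135,-0.373,0.05,0,0,-0.012,1],[0.135,-0.373,0.05,0,0,-0.012,1],[0.135,-0.373,0.05,0,0,-0.012,1],[0.135,-0.373,0.05,0,0,-0.012,1],[0,0,0,0,0,0,1]]]'; python3 btn.py .5262 .0268 .060; python3 look.py 13; python3 jt.py 13 .607 -.025
```

```text
clock: 15.53
position: [0.5246, 0.0245, 0.1616]
ee_rot: [-0.849, -3.023, 0.004]
force: [-0.4, -1.0, -0.2]
width: 0.006
15.5333 [0.52464302 0.02454694 0.16155099] [-0.84937119 -3.02334132  0.00407242] [-0.44937979 -1.00585394 -0.15680646] [-0.33  0.37  0.24  1.94 -0.11  0.85  0.99]
turn units [-0.04 -0.01  0.05] deg 0.3 shift after turn (units) [-0.004  0.068  1.989] mm [-0.1  2.7 79.6] before-turn frame [-0.005  0.074  1.989]
jar [ 0.6203 -0.0261] 0.2723549008369446 off [ 0.01324 -0.00083]
```

```bash
sleep 0
```

```text
(no output)
```

View pics/scene13.png

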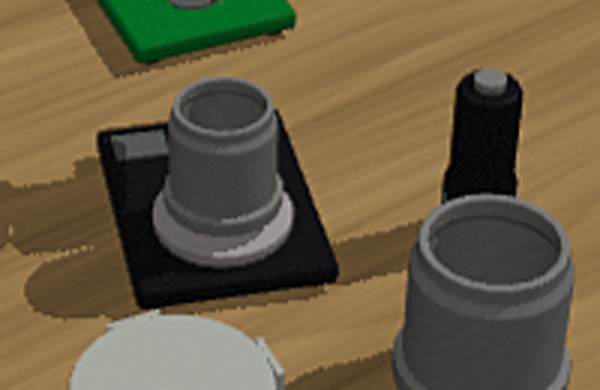

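View pics/top13.png

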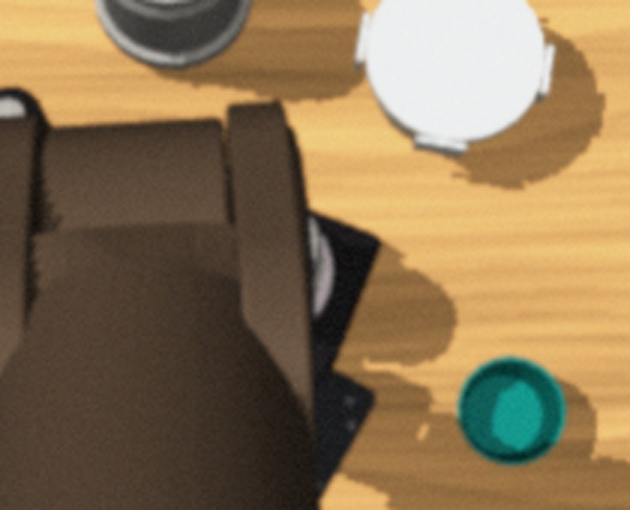

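```bash
python3 -m pendant '[[[0,0.07,0.33,0.0,0,0,1],[0,0,0.33,0,0,0,1],[0,0,0.33,0,0,0,1],[0,0,0.33,0,0,0,1],[0,0,0.33,0,0,0,1],[0,0,0.2,0,0,0,1],[0,0,0.1,0,0,0,1],[0,0,0,0,0,0,1]]]'; python3 btn.py .5262 .0268 .041
python3 - <<'E'
from h import *
from cell import arm
d=arm.get_image("wrist");cv2.imwrite("pics/wrist14.png",d["img"][:,:,::-1])
E
```

```text
clock: 16.3
position: [0.5289, 0.0307, 0.0832]
ee_rot: [0.846, 3.024, -0.001]
force: [-0.5, -1.2, -0.0]
width: 0.008
16.3 [0.52885709 0.03069121 0.08317358] [ 8.46226122e-01  3.02445600e+00 -8.62878925e-04] [-0.49590158 -1.2130353  -0.0054704 ] [-0.31  0.49  0.21  2.   -0.15  0.67  1.02]
turn units [-0.    0.01  0.07] deg 0.3 shift after turn (units) [ 0.006 -0.118  0.504] mm [ 0.2 -4.7 20.2] before-turn frame [ 0.007 -0.117  0.504]
```

```bash
sleep 0
```

```text
(no output)
```

View pics/wrist14.png

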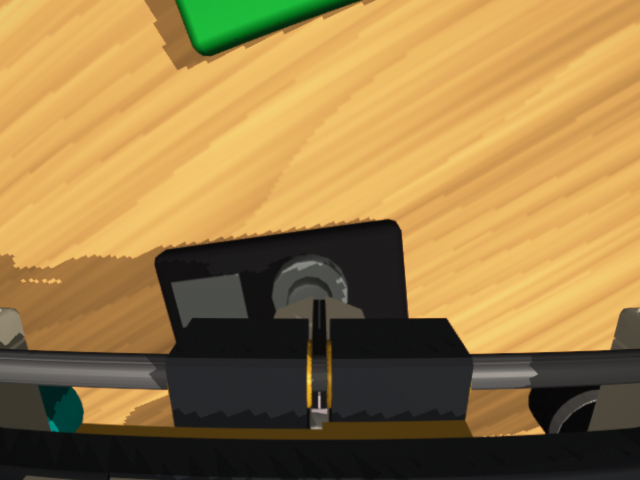

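```bash
python3 -m pendant '[[[0,-0.06,0,0,0,0,1],[0,-0.05,0.1,0,0,0,1],[0,0,0.1,0,0,0,1],[0,0,0.1,0,0,0,1],[0,0,0.05,0,0,0,1],[0,0,0.03,0,0,0,1],[0,0,0,0,0,0,1]]]'; python3 btn.py .5262 .0268 .041
```

```text
clock: 16.93
position: [0.5263, 0.0268, 0.0683]
ee_rot: [0.847, 3.024, -0.0]
force: [0.2, -0.2, 1.0]
width: 0.004
16.9333 [0.52633084 0.02682831 0.06830046] [ 8.47035144e-01  3.02359420e+00 -3.36343505e-04] [ 0.24961115 -0.23181918  0.99848641] [-0.3   0.51  0.2   2.01 -0.16  0.63  1.03]
turn units [0.   0.02 0.07] deg 0.3 shift after turn (units) [ 0.002 -0.002  0.133] mm [ 0.1 -0.1  5.3] before-turn frame [ 0.003 -0.002  0.133]
```

```bash
python3 -m pendant '[[[0,0,0.03,0,0,0,1],[0,0,0.03,0,0,0,1],[0,0,0.03,0,0,0,1],[0,0,0,0,0,0,1]]]'; python3 -m pendant '[[[0,0,0.03,0,0,0,1],[0,0,0.02,0,0,0,1],[0,0,0,0,0,0,1]]]'
```

```text
clock: 17.27
position: [0.5266, 0.0269, 0.065]
ee_rot: [0.847, 3.023, 0.0]
force: [0.5, -0.6, 3.5]
width: 0.003
clock: 17.52
position: [0.5267, 0.0268, 0.0631]
ee_rot: [0.847, 3.023, 0.0]
force: [-1.0, 0.2, 3.7]
width: 0.003
```

```bash
python3 -m pendant '[[[0,0,0.025,0,0,0,1],[0,0,0.02,0,0,0,1],[0,0,0,0,0,0,1]]]'; python3 -m pendant '[[[0,0,0.025,0,0,0,1],[0,0,0.02,0,0,0,1],[0,0,0,0,0,0,1]]]'
```

```text
clock: 17.77
position: [0.5267, 0.0268, 0.0621]
ee_rot: [0.847, 3.023, 0.001]
force: [-4.4, -0.3, 15.1]
width: 0.006
clock: 18.02
position: [0.5268, 0.0268, 0.0616]
ee_rot: [0.847, 3.022, 0.002]
force: [-9.5, 0.0, 36.3]
width: 0.008
```

Hard stop reached (force jumped to 15, then 36 N): the button is fully down. Release upward.

```bash
python3 -m pendant '[[[0,0,-0.1,0,0,0,1],[0,0,-0.2,0,0,0,1],[0,0,-0.4,0,0,0,1],[0,0,-0.7,0,0,0,1],[0,0,-0.7,0,0,0,1],[0,0,-0.7,0,0,0,1],[0.7,0.2,-0.4,0,0,0,1],[0.8,0.3,0,0,0,0,1],[0.8,0.3,0,0,0,0,1],[0.8,0.3,0,0,0,0,1],[0.8,0.3,0,0,0,0,1],[0.6,0.2,0,0,0,0,1],[0,0,0,0,0,0,1],[0,0,0,0,0,0,1]]]'; python3 look.py 15; python3 jt.py 15 .607 -.025
python3 - <<'E'
from h import *
d=dict(np.load("/tmp/top15.npz"));X=cloud(d);P=X.reshape(-1,3);P=P[np.isfinite(P).all(1)]
b=P[np.hypot(P[:,0]-.5265,P[:,1]-.027)<.008];print("btn",len(b),np.median(b[:,2]) if len(b) else 0)
d=dict(np.load("/tmp/top12.npz"));X=cloud(d);P=X.reshape(-1,3);P=P[np.isfinite(P).all(1)]
b=P[np.hypot(P[:,0]-.5265,P[:,1]-.027)<.008];print("btn before",len(b),np.median(b[:,2]))
E
```

```text
clock: 19.18
position: [0.4048, 0.176, 0.1872]
ee_rot: [0.842, 3.025, -0.0]
force: [-0.0, -0.0, 0.7]
width: 0.008
jar [ 0.6087 -0.0241] 0.9651954174041748 off [0.00164 0.00117]
btn 57 0.04496102517385885
btn before 57 0.04517812607979235
```

```bash
sleep 0
```

```text
(no output)
```

View pics/top15.png

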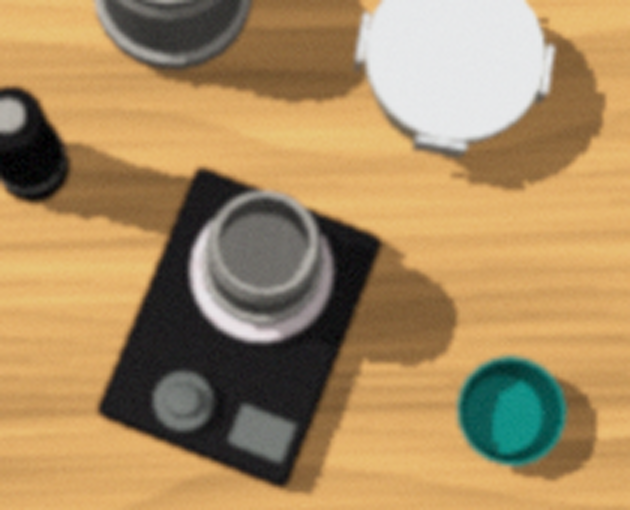

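View pics/scene15.png

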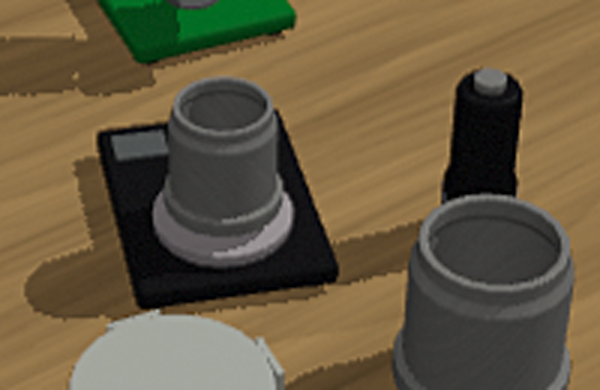

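```bash
python3 -c "
from cell import arm
print(arm.sign_off())"
```

```text
the job is handed in; nothing more can be done
None
```

I centred the jar, pressed the tare button down to its stop and released it, then handed the job in at about 19 s of the 48 s allowed. No verdict was reported.

- **Pushing the jar:** I made two slow pushes on the low band with a leaned fingertip, from the left first and then from the far side. The wrist-force readings between moves stayed below about 4 N. The jar stayed upright in every picture.
- **Pressing tare:** With the jar untouched, I pressed the button straight down with the shut fingertips. The force went from about 4 N to a hard stop, and I pressed on to 36 N before lifting off. That is more force than needed, but under the wrist limit.

**Last checks:**
- **Jar position:** the top camera puts the jar about 2 mm from the platter's centre.
- **Button:** its top is back at about 45 mm, within 0.2 mm of its height before the press.
- **Bystanders:** the muffin cup, grinder and container look unmoved by eye. The paddle was outside the last picture, but the arm never went near it.
- **Robot:** the arm is clear of everything.

**Checks that failed or disagreed:**
- The scene camera's automatic platter fit gave a different centre, apparently because it caught the platter's lower edge. A drawn-on overlay in that view agreed with the top camera to about 2 mm.
- One jar measurement failed because the arm blocked the top camera. The later, unobstructed one is the 2 mm figure above.

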